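# Make up a drive kit and a power kit on the lab desk

## Task

Make up two kits from the parts in the middle of the desk. The long tray gets the small square heat sink in its short bay and both flanged hubs in its long bay, packed head to tail: the hub with its boss up goes flat on the floor, and the one with its boss down stands on the floor beside it, with its flange overlapping above the other's. The square tray gets the long heat sink and the gear motor, one in each bay, either way; set everything down flat as it was lying, and leave the circuit board where it is.

Things in the scene. Friction and masses are not known exactly. Their poses are not given: they have to be found in the camera images.
- long_tray: Long cardboard kit tray, 212 x 108 mm, fixed, left or right of the stock. Origin: centre of underside; x along its length, z up. Floor 4 mm thick, rim top 14 mm above desk. Inside x -102..102, y -50..50 mm. An off-centre low grey rib (x 18..22 mm, top 10 mm above desk) parts the long hub bay (x -102..18, too short for two flanges at one level) from the short bay (x 22..102).
- square_tray: Squarer cardboard kit tray, 192 x 140 mm, fixed, on the other side of the stock. Origin: centre of underside; z up. Floor 4 mm thick, rim top 14 mm above desk. Inside x -92..92, y -66..66 mm. A low grey rib along y in the middle (x -2..2 mm, top 10 mm above desk) parts it into two equal bays, each 90 mm (x) by 132 mm (y).
- hub_boss_up: Hat-shaped wheel hub, about 150 g, lying flange down: bright aluminium flange 62 mm diameter and 7 mm thick at the bottom, dark steel round boss 30 mm diameter on it, up to 40 mm height. Origin: centre of its underside (flange face), z up. Grip it by the boss, above the flange.
- hub_boss_down: The same hub upside down: dark boss 30 mm diameter from 0 to 33 mm height, bright flange 62 mm diameter from 33 to 40 mm, so only the flange's plain face is seen from above. Origin: centre of its underside (end of the boss), z up. Grip it by the flange's rim. Beside the other hub its flange passes 26 mm above that one's; the axes can come as near as 46 mm.
- small_heatsink: Small square aluminium heat sink with 4 x 4 pins, 40 x 40 x 30 mm high, about 80 g. Origin: centre of its underside, x and y along its sides, z up.
- long_heatsink: Long aluminium heat sink with seven upright fins along its length, 40 mm (x) by 90 mm (y, length) by 36 mm high, about 160 g. Origin: centre of its underside, z up.
- gearmotor: Gear motor lying flat, about 200 g, 36 mm high: dark square gearbox 36 x 36 mm in section from y -37 to 13 mm, round steel can 35 mm diameter from y 13 to 53 mm, thin shaft at the gearbox end to y -52 mm. Origin: on the underside near the centre of mass; x across, y along the motor, z up. Grip it across x near the origin, on the gearbox.
- circuit_board: Assembled green circuit board on a black base, 60 (x) x 80 (y) x 22 mm high, loose among the stock; it is not part of any kit. Origin: centre of its underside, z up.
Mind the look-alikes: they are no part of the job. What is shaped like the hub_boss_down but orange or purple is not meant. Leave any purple look-alike of the gearmotor alone.

How it is judged:
At the end, for the whole second after the job is handed in: Released, at rest: hubs on the floor (2.5 mm, 0.1 rad) of the long tray's long bay, axes under 61.5 mm apart; small heat sink flat in its short bay; long heat sink and gear motor flat in the square tray, one per bay; circuit board moved under 30 mm (x of hub_boss_up in the frame of long_tray between -0.073 and -0.011 m and y of hub_boss_up in the frame of long_tray between -0.021 and 0.021 m and z of hub_boss_up in the frame of long_tray between 0.002 and 0.0065 m and angle between each of hub_boss_up, hub_boss_down, small_heatsink, long_heatsink, gearmotor's own z axis and vertical below 0.1 rad and linear speed of each of hub_boss_up, hub_boss_down, small_heatsink, long_heatsink, gearmotor below 0.02 m/s and x of hub_boss_down in the frame of long_tray between -0.073 and -0.011 m and y of hub_boss_down in the frame of long_tray between -0.021 and 0.021 m and z of hub_boss_down in the frame of long_tray between 0.002 and 0.0065 m and horizontal distance between hub_boss_up and hub_boss_down below 0.0615 m and x of small_heatsink in the frame of long_tray between 0.038 and 0.086 m and y of small_heatsink in the frame of long_tray between -0.034 and 0.034 m and z of small_heatsink in the frame of long_tray between 0.002 and 0.0065 m and y of long_heatsink in the frame of square_tray between -0.03 and 0.03 m and z of long_heatsink in the frame of square_tray between 0.002 and 0.0065 m and y of gearmotor in the frame of square_tray between -0.03 and 0.03 m and z of gearmotor in the frame of square_tray between 0.002 and 0.0065 m and ((x of long_heatsink in the frame of square_tray between 0.017 and 0.077 m and x of gearmotor in the frame of square_tray between -0.077 and -0.017 m) or (x of long_heatsink in the frame of square_tray between -0.077 and -0.017 m and x of gearmotor in the frame of square_tray between 0.017 and 0.077 m)) and distance of circuit_board from where it was at the start of the episode below 0.03 m); the robot touches nothing.
It fails at once if the circuit board is pushed 30 mm or more from its place (distance of circuit_board from where it was at the start of the episode above 0.03 m).
It also fails if it takes over 115 s, if anything falls off the work surface, if the arm or the gripper's body presses on something with over 40 N, if the wrist force passes 120 N, or if a joint passes its speed limit or range.

## Robot

A 7-joint arm with a two-finger parallel gripper is mounted at the origin on the work surface. World frame = base frame: x ahead of the robot, y to its left, z up, the work surface at z = 0. Lengths are in m, angles in rad, forces in N, time in s.
With the tool pointing down it reaches from about 0.4 to 0.85 m from the base axis. Payload 4.5 kg.
Tool frame: the origin (TCP) lies between the finger pads; the fingertips stand 25 mm ahead of it and the grasp point (between the pads) lies 6 mm ahead of it (r.tips_ahead is the distance from the TCP to the fingertips, in m); z points along the fingers, y is the direction in which the jaws open and shut (so a half turn about z gives the same grasp; the last joint's range is limited). The gripper opens to 88 mm and grips with 3 to 60 N. Pads are 18 mm wide; open, the fingers measure 123 mm over their backs; the gripper's body (75 mm by 187 mm) begins 45 mm behind the grasp point.
Start: joints at [1.178, 0.689, -0.195, 1.565, 0.157, 0.902, -0.215], TCP at [0.259, -0.569, 0.264] pointing down, gripper open.
Joint ranges: [-3.01, 3.01], [-0.46, 2.08], [-1.47, 1.51], [0.13, 2.56], [-1, 4.14], [0.04, 2.09], [-2.66, 2.66]. Speed limits (rad/s): [2.57, 2.57, 3.14, 3.14, 3.14, 3.14, 3.14].

## Interface

Orientations are given as a unit quaternion [x, y, z, w].
In Python, from plant import r, imaging gives the robot as it stands.
- The arm moves only by the tool send_rows, never from a script. Its argument "moves" is one flat list of numbers, 6 for each row, row after row: the shift along the tool's x, y, z in m, then the turn, a rotation vector about the tool's x, y, z in degrees. A call has exactly 5 rows; each row is the pose to reach, as a shift and turn from the pose measured when the call began, along the tool's axes at that moment; what a row does not reach only later rows make up. A row lasts 1/12 s, in which the tool goes at most 41.7 mm and 7.16 degrees, less where a joint would pass 70% of its speed; a pose out of reach is approached as far as the arm can. A call with a gripper value outside its range is refused whole. "claw" is the closure, from -1 (fully open) to 1 (shut), so that 0 is half open, set as the call begins (left out, the last holds). The fingers move at their own pace and stop on an object; "grip_force" is the grip in N (left out, the last holds). Time passes only in rows, so rows that repeat a pose let the fingers close, or fill a call up. It gives the time, the measured TCP pose, the force and the opening at its end, in the units of the state.
- r.get_state(): the state, without advancing time (a new reading comes with each control period).
- imaging.snapshot(name): name is "side" or "top"; returns a dict with "image" (384x512x3 uint8, red, green, blue), "depth" (384x512 float32, m along the optical axis (not along the pixel's ray), 0 where there is no reading), "mtx" (3x3 intrinsics, pixels), "D" ([k1, k2, p1, p2, k3] as OpenCV has them; the pictures are not rectified), "rvec" (rotation vector, rad) and "tvec" (3), from world to camera coordinates, as OpenCV has them. Camera axes: x right, y down, z forward; pixel columns grow to the right and rows downward; lengths in m; the calibration is good to about 2 mm. A picture is of the moment at which its call begins.
- r.finish_job(): hands the job in, once; it reports no verdict.
Trained networks look in a picture, given as the dict that the camera call returned (one of the last four; its "shot" number tells which), for a name from the list of things; names that differ only in an ending like _2 or _b are one class to them, and where a whole thing is asked for, a point or a joint stands for the part that bears it (a point fixed in the world has none). Each returns a list of dicts, best first, with "score" (0 to 1); they miss things now and then, are a little off and sometimes report something else, mostly with a low value. They report only what shows in the picture. A call takes as long as a camera call. They do not tell look-alikes from the thing itself.
- imaging.look_for(query, picture): "box" ([centre column, centre row, width, height] as shares, 0 to 1, of the picture: columns of its width, rows of its height, round what is visible of it).
- imaging.silhouettes(query, picture): "pixels" (384x512 bool, what is visible of it) and "box" ([centre column, centre row, width, height] as shares, 0 to 1, of the picture: columns of its width, rows of its height, round what is visible of it).
- imaging.pinpoint(query, picture): "point" ([column, row] as shares, 0 to 1, of the picture: columns of its width, rows of its height: a listed point, or the origin of a listed thing).
The state is a dict: "clock": time; "q": joint angles; "qd": joint speeds; "joint_torque": joint torques, N m; "tool_pos": TCP position; "eef_rot": TCP orientation; "contact_force": force on the tool from outside, world axes, zero at the start; "moment": the same for the moment, N m; "opening": opening from 0.0 (shut) to 1.0 (fully open).
Only numpy, scipy, OpenCV 4.12 (cv2) and the standard library are available. Lean on these libraries where they do the work, as an engineer would, in place of code of your own. Each camera call takes 0.05 s, during which the arm holds its last target.

## Working session

There is one attempt and no reset: what is moved stays moved. The work goes in short steps, Python scripts to look and compute and a tool call to move; the robot and the scene stay as the last step left them, time stands still between calls to the robot, and variables do not carry over. Pictures are saved under pics/ and viewed, and the job is handed in when it is done.

Besides the shell and the picture viewer there is one more tool, called after "Emit:" by a JSON object that holds its "method" and its "body", one argument or row to a line. send_rows: Moves the arm, as the interface text tells. Its arguments: {"type":"object","properties":{"moves":{"type":"array"},"claw":{"type":"number"},"grip_force":{"type":"number"}},"required":["moves"]}

```bash
ls; mkdir -p pics
cat > h.py <<'E'
import numpy as np, cv2
from scipy.spatial.transform import Rotation as R
from plant import r, imaging
def snap(n,f):
    s=imaging.snapshot(n); cv2.imwrite('pics/'+f,cv2.cvtColor(s['image'],cv2.COLOR_RGB2BGR)); return s
def world(s,uv,depth=None):
    """pixels Nx2 -> world using depth"""
    uv=np.atleast_2d(np.array(uv,float)); 
    if depth is None: depth=s['depth'][uv[:,1].round().astype(int),uv[:,0].round().astype(int)]
    n=cv2.undistortPoints(uv.reshape(-1,1,2),np.array(s['mtx']),np.array(s['D'])).reshape(-1,2)
    c=np.c_[n,np.ones(len(n))]*np.array(depth).reshape(-1,1)
    Rm=cv2.Rodrigues(np.array(s['rvec'],float))[0]; t=np.array(s['tvec'],float).ravel()
    return (c-t)@Rm
def proj(s,P):
    return cv2.projectPoints(np.array(P,float).reshape(-1,1,3),np.array(s['rvec'],float),np.array(s['tvec'],float),np.array(s['mtx']),np.array(s['D']))[0].reshape(-1,2)
def onplane(s,uv,z):
    a=world(s,uv,np.ones(len(np.atleast_2d(uv)))); Rm=cv2.Rodrigues(np.array(s['rvec'],float))[0]; o=-Rm.T@np.array(s['tvec'],float).ravel()
    d=a-o; return o+d*((z-o[2])/d[:,2:3])
def cloud(s):
    v,u=np.nonzero(s['depth']>0); return world(s,np.c_[u,v]),u,v
E
python3 - <<'E'
from h import *
s=snap('top','t0.png'); s2=snap('side','s0.png')
print({k:s[k] for k in('mtx','rvec','tvec')},r.get_state())
import pickle
pickle.dump((s,s2),open('first.pkl','wb'))
for n in ['hub_boss_up','hub_boss_down','small_heatsink','long_heatsink','gearmotor','circuit_board','long_tray','square_tray']:
    for d in imaging.silhouettes(n,s): 
        b=np.array(d['box'])*[512,384,512,384]; print(n,round(d['score'],2),b.round(0),d['pixels'].sum())
E
```

```text
pics
{'mtx': array([[436.73452791,   0.        , 247.31910208],
       [  0.        , 436.73452791, 200.01270932],
       [  0.        ,   0.        ,   1.        ]]), 'rvec': array([ 2.19354777, -1.99347865,  0.23927471]), 'tvec': array([-0.04074023,  0.58925013,  0.96088929])} {'clock': 0.1, 'q': array([ 1.17780298,  0.68990456, -0.19451698,  1.56621594,  0.15730372,
        0.90247334, -0.21511198]), 'qd': array([ 0.00086245, -0.00050964,  0.00059381, -0.00206566, -0.00098733,
        0.00129293,  0.00071266]), 'joint_torque': array([-3.97128941e-03, -5.28493559e+01, -1.27188787e+00, -1.53834969e+01,
       -5.26025472e-02,  1.99429945e-03, -3.98160822e-06]), 'tool_pos': array([ 0.25847337, -0.56849023,  0.26299375]), 'eef_rot': array([ 9.77310397e-01,  2.11810622e-01, -2.27430014e-04, -7.72528557e-04]), 'contact_force': array([-0.18734765,  0.74257573, -0.13675082]), 'moment': array([ 0.03362404,  0.01608535, -0.03806424]), 'opening': 0.9970268693445353}
hub_boss_up 0.78 [252. 231.  23.  25.] 479
hub_boss_up 0.34 [307. 177.  43.  23.] 619
hub_boss_down 0.91 [184. 129.  27.  25.] 490
hub_boss_down 0.63 [253. 167.  25.  23.] 455
hub_boss_down 0.6 [287. 137.  24.  22.] 462
small_heatsink 0.7 [302. 235.  24.  25.] 309
long_heatsink 0.85 [202. 222.  41.  24.] 692
gearmotor 0.93 [307. 178.  41.  23.] 656
gearmotor 0.56 [301. 295.  27.  43.] 581
circuit_board 0.96 [202. 175.  34.  30.] 782
long_tray 0.69 [133. 233.  49.  90.] 3824
square_tray 0.61 [378. 243.  78.  96.] 4603
```

Run:
```python
import cv2
a=cv2.imread('pics/t0.png'); c=a[90:330,90:430]; cv2.imwrite('pics/t0c.png',cv2.resize(c,None,fx=2.3,fy=2.3,interpolation=cv2.INTER_CUBIC))
```

```text
(no output)
```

View pics/t0c.png

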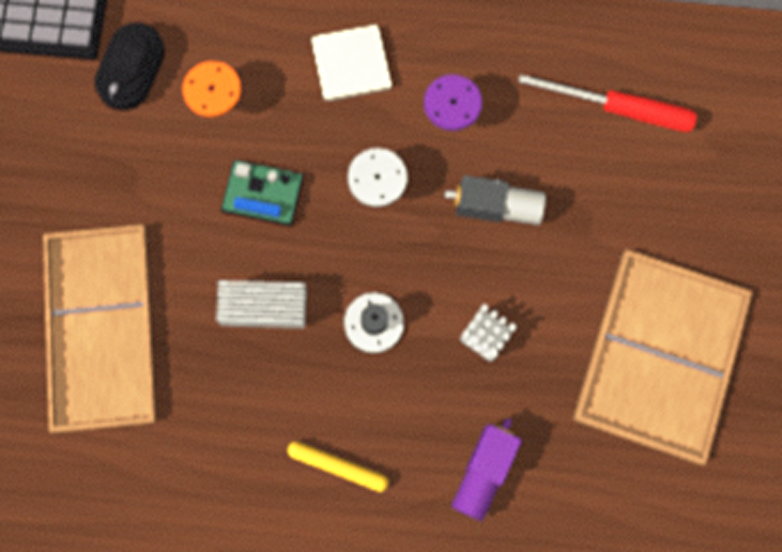

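View pics/s0.png

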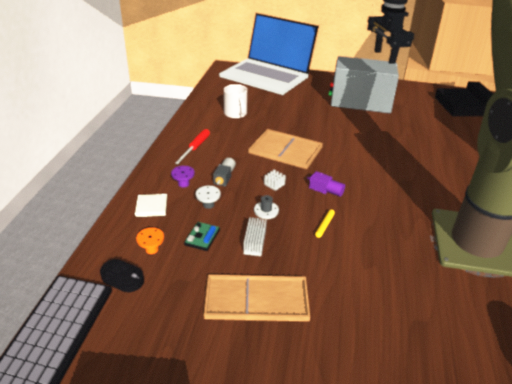

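The top view shows these candidates:
- **hub_boss_down:** the white disc at (253,167). Orange (184,129) and purple (287,137) are look-alikes.
- **hub_boss_up:** (252,231).
- **gearmotor:** dark and steel at (307,178). The purple one at (301,295) is a look-alike.
- **Other parts:** small heat sink (302,235), long heat sink (202,222), board (202,175).
- **Trays:** long tray on the left (133,233), square tray on the right (378,243).

Next I'll measure their poses.

```bash
python3 - <<'E'
from h import *
import pickle
s,s2=pickle.load(open('first.pkl','rb'))
W,u,v=cloud(s)
img=s['image'].astype(int)
def reg(c,rad,zlo,zhi):
    m=(np.hypot(u-c[0],v-c[1])<rad)&(W[:,2]>zlo)&(W[:,2]<zhi); return W[m],u[m],v[m]
desk=W[(np.abs(W[:,2])<.006)]; print('desk z',np.median(desk[:,2]), np.percentile(W[:,2],[5,50,95]))
for n,c,rad,zl,zh in [('hub_up flange',(252,231),20,.003,.015),('hub_up boss',(252,231),20,.03,.05),('hub_dn',(253,167),20,.03,.05),('small',(302,235),20,.02,.045),('small all',(302,235),20,.006,.045),('longhs',(202,222),30,.025,.045),('motor',(307,178),30,.008,.05),('board',(202,175),26,.006,.05),('purple hub',(287,137),18,.03,.05),('pmotor',(301,295),30,.01,.05)]:
    P,_,_=reg(c,rad,zl,zh)
    ce,sz,a=cv2.minAreaRect((P[:,:2]*1000).astype(np.float32))
    cc,cr=cv2.minEnclosingCircle((P[:,:2]*1000).astype(np.float32))
    b=cv2.boxPoints((ce,sz,a))
    print(n,len(P),'mean',P.mean(0).round(4)*1000,'z',np.percentile(P[:,2],[5,50,95]).round(4),'rect',np.round(ce,1),np.round(sz,1),round(a,1),'circ',np.round(cc,1),round(cr,1))
for n,c,rad in [('long',(133,233),58),('sq',(378,243),64)]:
    P,_,_=reg(c,rad,.0095,.03)
    P=P; ce,sz,a=cv2.minAreaRect((P[:,:2]*1000).astype(np.float32)); print(n,len(P),np.round(ce,1),np.round(sz,1),round(a,1),P[:,2].mean())
    P,_,_=reg(c,rad,-.02,.03);print(np.percentile(P[:,2],[5,50,95]))
E
python3 - <<'E'
import cv2
a=cv2.imread('pics/t0.png'); 
cv2.imwrite('pics/c1.png',cv2.resize(a[150:260,180:330],None,fx=5,fy=5,interpolation=cv2.INTER_CUBIC))
E
```

```text
desk z -0.0004196390585276029 [-0.75569346 -0.00085643  0.0207177 ]
hub_up flange 348 mean [528.   -3.2   6.2] z [0.0035 0.0061 0.0095] rect [536.6  -7.2] [85.  75.7] 45.8 circ [528.5  -5. ] 46.6
hub_up boss 130 mean [530.   -2.7  39.1] z [0.0359 0.0392 0.0425] rect [530.2  -2.7] [29.4 26.4] 5.5 circ [530.4  -2.6] 15.0
hub_dn 486 mean [682.3   8.1  38.8] z [0.0353 0.0388 0.0417] rect [683.    8.1] [60.8 61. ] 36.9 circ [683.1   8.2] 31.3
small 93 mean [ 528.2 -123.3   27.5] z [0.0214 0.0279 0.0314] rect [ 529.3 -123.6] [39.6 41.1] 58.5 circ [ 529.2 -123.1] 27.3
small all 159 mean [ 528.1 -123.4   20.6] z [0.0066 0.025  0.0307] rect [ 529.4 -123.9] [39.4 41.5] 60.0 circ [ 528.6 -123.9] 27.9
longhs 446 mean [535.6 117.2  33.1] z [0.0263 0.034  0.0374] rect [535.6 117.6] [40.9 90. ] 3.3 circ [535.7 117.4] 49.0
motor 591 mean [ 671.  -123.3   31.1] z [0.0169 0.0332 0.0375] rect [ 673.8 -120.7] [103.7  37. ] 86.5 circ [ 672.9 -121.5] 52.8
board 711 mean [660.8 132.7  12.7] z [0.0077 0.0116 0.0214] rect [668.9 132.7] [79.7 73.7] 83.2 circ [663.7 132.4] 49.6
purple hub 464 mean [775.7 -66.   38.8] z [0.035  0.0389 0.0419] rect [776.7 -66. ] [62.7 58.7] 2.0 circ [777.4 -66.6] 32.0
pmotor 647 mean [ 388.1 -129.9   33.1] z [0.0219 0.0344 0.0384] rect [ 392.3 -132.4] [ 36.3 104. ] 68.8 circ [ 392.  -130.8] 52.9
long 554 [506.8 246.4] [210.8 197.9] 11.1 0.013746194495374535
[-0.00337804  0.00082755  0.01015215]
sq 589 [ 526.2 -312.4] [141.7 191.7] 76.1 0.013073577196554458
[-0.00345412  0.0007316   0.00858243]
```

View pics/c1.png

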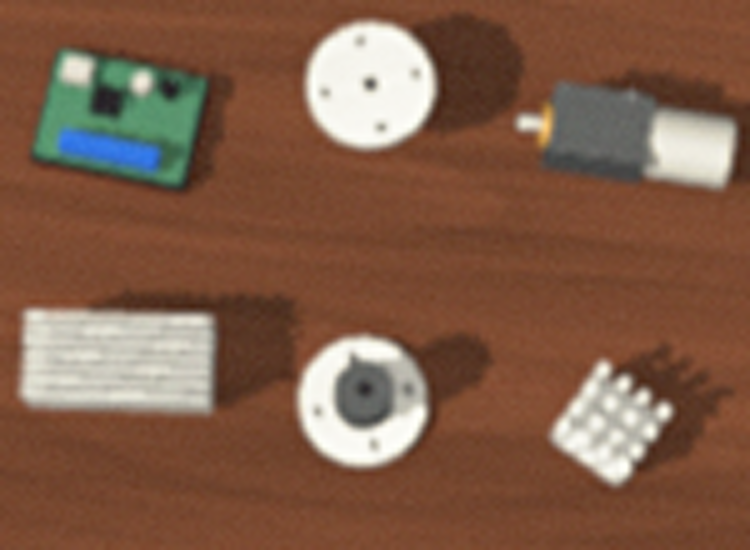

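```bash
cat > m2.py <<'E'
from h import *
import pickle
s,s2=pickle.load(open('first.pkl','rb'))
W,u,v=cloud(s)
hsv=cv2.cvtColor(s['image'],cv2.COLOR_RGB2HSV)
card=cv2.inRange(hsv,(8,60,120),(25,190,255))
card=cv2.morphologyEx(card,cv2.MORPH_CLOSE,np.ones((7,7)))
n,lab,st,ce=cv2.connectedComponentsWithStats(card)
out=cv2.cvtColor(s['image'],cv2.COLOR_RGB2BGR)
for i in range(1,n):
    if st[i,4]>2000:
        c=max(cv2.findContours((lab==i).astype(np.uint8),cv2.RETR_EXTERNAL,cv2.CHAIN_APPROX_NONE)[0],key=len).reshape(-1,2)
        for z in(.014,):
            P=onplane(s,c,z)[:,:2]*1000
            q=cv2.minAreaRect(P.astype(np.float32)); print(st[i],q)
            b=cv2.boxPoints(q)/1000; px=proj(s,np.c_[b,np.full(4,z)])
            cv2.polylines(out,[px.round().astype(int)],True,(255,0,0),1); print(b.round(4).tolist())
# motor body orientation
for nm,c in(('motor',(307,178)),('pm',(301,295)),('lhs',(202,222))):
    m=(np.hypot(u-c[0],v-c[1])<30)&(W[:,2]>.025)&(W[:,2]<.045); P=W[m,:2]*1000
    mu=P.mean(0); e=np.linalg.svd(P-mu,full_matrices=False)[2][0]; print(nm,mu,np.degrees(np.arctan2(e[1],e[0])),cv2.minAreaRect(P.astype(np.float32)),
      np.percentile((P-mu)@e,[0,1,99,100]),np.percentile((P-mu)@[-e[1],e[0]],[0,1,99,100]))
# ribs: greyish pixels in trays
g=(hsv[...,1]<70)&(hsv[...,2]>80)
for c in((133,225),(378,243)):
    yy,xx=np.nonzero(g); m=np.hypot(xx-c[0],yy-c[1])<32; P=onplane(s,np.c_[xx[m],yy[m]],.01)[:,:2]*1000
    mu=np.median(P,0);k=np.hypot(*(P-mu).T)<75;P=P[k];mu=P.mean(0);e=np.linalg.svd(P-mu,full_matrices=False)[2][0];print('rib',len(P),mu,np.degrees(np.arctan2(e[1],e[0])),P.min(0),P.max(0))
cv2.imwrite('pics/fit.png',cv2.resize(out[90:330,90:430],None,fx=2.3,fy=2.3))
E
python3 m2.py
```

```text
[     0     69    512    315 117147] ((572.579345703125, -9.52947998046875), (786.0888671875, 1341.09423828125), 5.421483039855957)
[[0.11789999902248383, 0.6208999752998352], [0.24459999799728394, -0.7142000198364258], [1.0271999835968018, -0.6399000287055969], [0.9004999995231628, 0.6952000260353088]]
motor [ 672.5813059  -124.16686217] -94.49767304379586 ((673.4766235351562, -125.9381103515625), (93.10641479492188, 36.91199493408203), 86.2015151977539) [-44.93456766 -41.61922908  47.5555529   48.33792721] [-17.62008018 -17.09338931  18.86874803  19.47594978]
pm [ 387.5042951  -130.42355813] 159.416800582517 ((387.13812255859375, -130.29640197753906), (36.312255859375, 92.8262710571289), 68.5308837890625) [-45.99062233 -43.6035584   45.93022314  46.71480924] [-17.84913358 -17.41323941  17.79666629  18.54612291]
lhs [535.60709546 117.16073197] -86.6191016566533 ((535.6331176757812, 117.64291381835938), (40.92167282104492, 89.98782348632812), 3.253710985183716) [-45.5020049  -44.5871028   43.60899948  44.54421314] [-20.42916251 -20.21122804  20.36564105  20.58913482]
rib 67 [517.37940064 293.32071896] -78.4309496872045 [507.273683   247.64884155] [528.37151874 339.56982629]
rib 108 [ 525.1788059  -312.06221474] -104.08217297038557 [ 508.58917224 -373.14306825] [ 541.89674605 -250.06212537]
```

```bash
echo
```

```text
(no output)
```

View pics/fit.png

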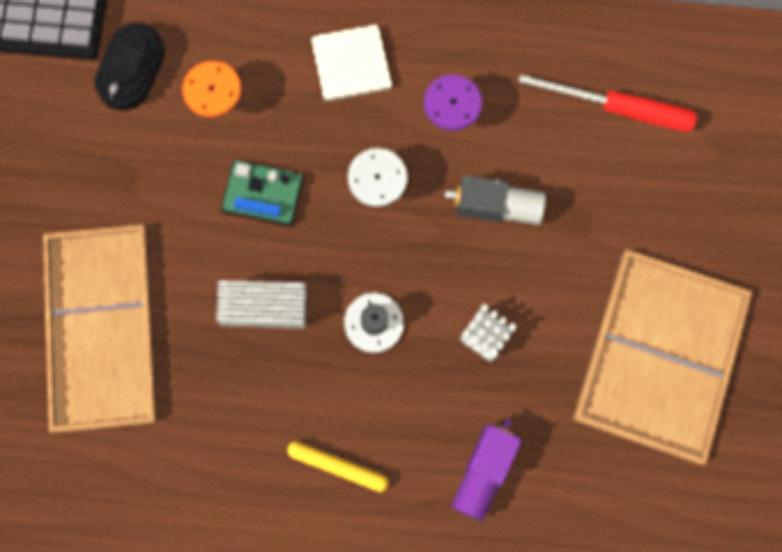

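```bash
sed -i 's/(8,60,120),(25,190,255)/(8,60,165),(25,200,255)/' m2.py; sed -i 's/^g=/g=(np.abs(W[:,2]).size>0)\&/' m2.py; python3 m2.py
python3 - <<'E'
import pickle,cv2
s,_=pickle.load(open('first.pkl','rb')); h=cv2.cvtColor(s['image'],cv2.COLOR_RGB2HSV)
for p in [(150,210),(140,260),(110,250),(111,230),(130,223),(380,210),(360,245)]: print(p,h[p[1],p[0]])
E
```

```text
[ 108  188   49   90 3920] ((497.8525390625, 290.04156494140625), (214.9232177734375, 110.15876770019531), 11.246651649475098)
[[0.3817000091075897, 0.3231000006198883], [0.4032000005245209, 0.2151000052690506], [0.6140000224113464, 0.25699999928474426], [0.5924999713897705, 0.36500000953674316]]
[ 340  199   77   93 4674] ((524.8814697265625, -311.0496826171875), (143.27813720703125, 195.45640563964844), 76.05160522460938)
[[0.41280001401901245, -0.3569999933242798], [0.6025000214576721, -0.4041000008583069], [0.6370000243186951, -0.26510000228881836], [0.447299987077713, -0.21799999475479126]]
motor [ 672.5813059  -124.16686217] -94.49767304379586 ((673.4766235351562, -125.9381103515625), (93.10641479492188, 36.91199493408203), 86.2015151977539) [-44.93456766 -41.61922908  47.5555529   48.33792721] [-17.62008018 -17.09338931  18.86874803  19.47594978]
pm [ 387.5042951  -130.42355813] 159.416800582517 ((387.13812255859375, -130.29640197753906), (36.312255859375, 92.8262710571289), 68.5308837890625) [-45.99062233 -43.6035584   45.93022314  46.71480924] [-17.84913358 -17.41323941  17.79666629  18.54612291]
lhs [535.60709546 117.16073197] -86.6191016566533 ((535.6331176757812, 117.64291381835938), (40.92167282104492, 89.98782348632812), 3.253710985183716) [-45.5020049  -44.5871028   43.60899948  44.54421314] [-20.42916251 -20.21122804  20.36564105  20.58913482]
rib 67 [517.37940064 293.32071896] -78.4309496872045 [507.273683   247.64884155] [528.37151874 339.56982629]
rib 108 [ 525.1788059  -312.06221474] -104.08217297038557 [ 508.58917224 -373.14306825] [ 541.89674605 -250.06212537]
(150, 210) [ 16 131 236]
(140, 260) [ 17 129 240]
(110, 250) [ 13 143 187]
(111, 230) [ 15 137 214]
(130, 223) [ 12  85 223]
(380, 210) [ 16 131 232]
(360, 245) [ 16 129 240]
```

```bash
echo
```

```text
(no output)
```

View pics/fit.png

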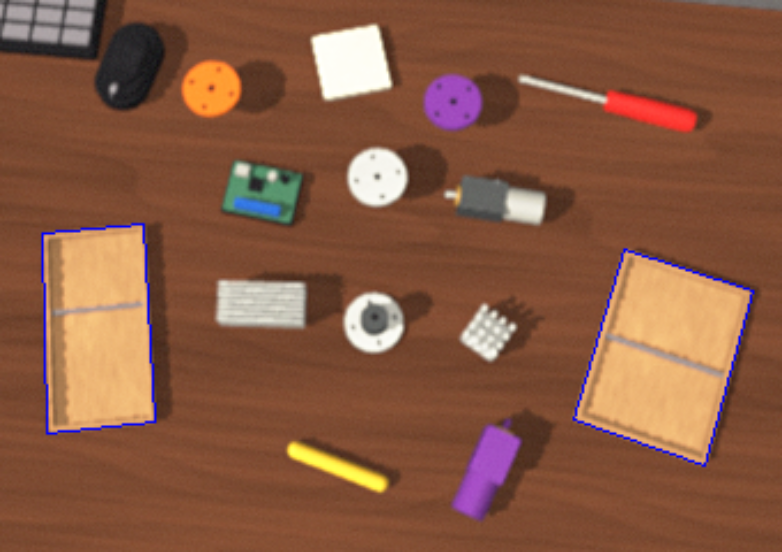

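```bash
cat > go.py <<'E'
import sys
from h import *
# prints shift (mm, tool axes) and rotvec (deg) from the present pose to x y z(mm) yaw(deg)
st=r.get_state(); p=st['tool_pos']; Q=R.from_quat(st['eef_rot'])
print('t',round(float(st['clock']),2),'pos',(p*1000).round(1),'op',round(float(st['opening']*88),1),'F',st['contact_force'].round(1))
ex=Q.apply([1,0,0]); print('yaw',np.degrees(np.arctan2(ex[1],ex[0])).round(2),'q7',round(float(st['q'][6]),2))
for a in sys.argv[1:]:
    x,y,z,w=map(float,a.split(','))
    T=R.from_euler('z',w,degrees=True)*R.from_quat([1,0,0,0])
    print(a,'->',(Q.inv().apply(np.array([x,y,z])/1000-p)).round(4),'rot',(Q.inv()*T).as_rotvec(degrees=True).round(2))
E
python3 go.py 529,-123.5,150,59.3
```

```text
t 0.5 pos [ 258.8 -568.9  263.7] op 88.4 F [1.  0.1 0.3]
yaw 24.46 q7 -0.22
529,-123.5,150,59.3 -> [ 0.4304 -0.2936  0.1137] rot [  0.    -0.   -34.84]
```

Emit:
{"method": "send_rows", "body": {
  "moves": [0.032, -0.022, 0.006, 0, 0, -3, 0.064, -0.044, 0.012, 0, 0, -6, 0.096, -0.066, 0.018, 0, 0, -9, 0.128, -0.088, 0.024, 0, 0, -12, 0.16, -0.11, 0.03, 0, 0, -15],
  "claw": -1,
  "grip_force": 30
}}

```text
clock: 0.92
tool_pos: [0.3595, -0.4011, 0.2337]
eef_rot: [0.941, 0.339, 0.0, 0.0]
contact_force: [0.4, -0.3, 0.6]
opening: 1.004
```

```bash
python3 go.py 529,-123.5,150,59.3
```

```text
t 0.92 pos [ 359.5 -401.1  233.7] op 88.3 F [ 0.4 -0.3  0.6]
yaw 39.57 q7 -0.35
529,-123.5,150,59.3 -> [ 0.3075 -0.1061  0.0837] rot [ 4.000e-02 -1.000e-02 -1.973e+01]
```

Emit:
{"method": "send_rows", "body": {
  "moves": [0.036, -0.012, 0.01, 0, 0, -3, 0.072, -0.024, 0.02, 0, 0, -6, 0.108, -0.036, 0.03, 0, 0, -9, 0.144, -0.048, 0.04, 0, 0, -12, 0.18, -0.06, 0.05, 0, 0, -15]
}}

```text
clock: 1.33
tool_pos: [0.461, -0.2387, 0.1835]
eef_rot: [0.888, 0.459, 0.0, 0.001]
contact_force: [0.9, -0.4, 0.3]
opening: 1.008
```

```bash
python3 go.py 529,-123.5,80,59.3
```

```text
t 1.33 pos [ 461.  -238.7  183.5] op 88.7 F [ 0.9 -0.4  0.3]
yaw 54.7 q7 -0.53
529,-123.5,80,59.3 -> [ 0.1333 -0.0112  0.1035] rot [ 0.08 -0.01 -4.6 ]
```

Emit:
{"method": "send_rows", "body": {
  "moves": [0.035, -0.003, 0.015, 0, 0, -1, 0.07, -0.006, 0.03, 0, 0, -2, 0.105, -0.009, 0.05, 0, 0, -3.5, 0.133, -0.011, 0.075, 0, 0, -4.6, 0.133, -0.011, 0.1, 0, 0, -4.6]
}}

```text
clock: 1.75
tool_pos: [0.5342, -0.1158, 0.0832]
eef_rot: [0.866, 0.499, 0.005, 0.0]
contact_force: [0.6, 0.8, 1.1]
opening: 1.001
```

```bash
python3 go.py 529,-123.5,36,59.3; python3 -c "
from h import *
s=snap('top','t1.png'); i=s['image'][200:270,265:340]; cv2.imwrite('pics/t1c.png',cv2.resize(i[...,::-1],None,fx=7,fy=7,interpolation=cv2.INTER_CUBIC))"
```

```text
t 1.75 pos [ 534.2 -115.8   83.2] op 88.1 F [0.6 0.8 1.1]
yaw 59.91 q7 -0.72
529,-123.5,36,59.3 -> [-0.0097 -0.0009  0.0471] rot [ 0.29 -0.5   0.6 ]
```

View pics/t1c.png

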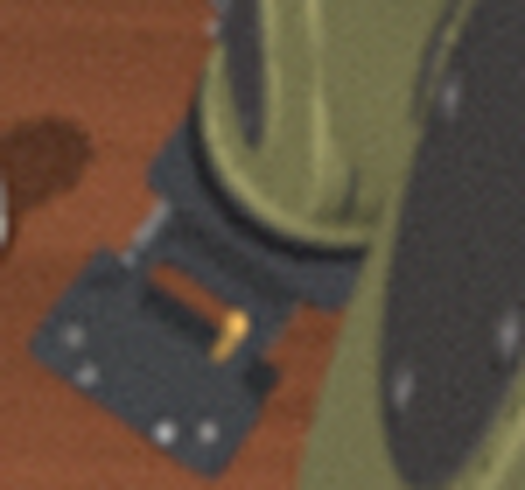

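The gripper body hides the part in the top view, so I'll go by the measured position. The tool overshot by 9 mm while still moving, so I'll correct that first and then descend.

Emit:
{"method": "send_rows", "body": {
  "moves": [-0.01, -0.001, 0.005, 0.3, -0.5, 0.6, -0.01, -0.001, 0.01, 0.3, -0.5, 0.6, -0.01, -0.001, 0.025, 0.3, -0.5, 0.6, -0.01, -0.001, 0.047, 0.3, -0.5, 0.6, -0.01, -0.001, 0.047, 0.3, -0.5, 0.6]
}}

```text
clock: 2.22
tool_pos: [0.5217, -0.1285, 0.0303]
eef_rot: [0.871, 0.492, -0.007, -0.002]
contact_force: [0.1, -0.0, 0.3]
opening: 1.003
```

```bash
python3 go.py 529,-123.5,36,59.3
```

```text
t 2.22 pos [ 521.7 -128.5   30.3] op 88.3 F [ 0.1 -0.   0.3]
yaw 58.96 q7 -0.74
529,-123.5,36,59.3 -> [ 0.008   0.0036 -0.0058] rot [-0.62  0.53 -0.34]
```

Emit:
{"method": "send_rows", "body": {
  "moves": [0.008, 0.0035, -0.006, -0.6, 0.5, -0.3, 0.008, 0.0035, -0.006, -0.6, 0.5, -0.3, 0.008, 0.0035, -0.006, -0.6, 0.5, -0.3, 0.008, 0.0035, -0.006, -0.6, 0.5, -0.3, 0.008, 0.0035, -0.006, -0.6, 0.5, -0.3]
}}

```text
clock: 2.63
tool_pos: [0.5293, -0.1238, 0.0371]
eef_rot: [0.869, 0.494, 0.0, 0.0]
contact_force: [-0.3, -0.8, -0.5]
opening: 1.001
```

```bash
python3 go.py 529,-123.5,36,59.3
```

```text
t 2.63 pos [ 529.3 -123.8   37.1] op 88.1 F [-0.3 -0.8 -0.5]
yaw 59.24 q7 -0.74
529,-123.5,36,59.3 -> [ 0.0001 -0.0004  0.0011] rot [ 0.06  0.01 -0.06]
```

Emit:
{"method": "send_rows", "body": {
  "moves": [0, 0, 0, 0, 0, 0, 0, 0, 0, 0, 0, 0, 0, 0, 0, 0, 0, 0, 0, 0, 0, 0, 0, 0, 0, 0, 0, 0, 0, 0],
  "claw": 1,
  "grip_force": 30
}}

```text
clock: 3.05
tool_pos: [0.5292, -0.1237, 0.0371]
eef_rot: [0.869, 0.494, 0.0, 0.0]
contact_force: [-0.5, 0.6, -0.1]
opening: 0.645
```

```bash
python3 go.py 529,-123.5,150,59.3
```

```text
t 3.05 pos [ 529.2 -123.7   37.1] op 56.7 F [-0.5  0.6 -0.1]
yaw 59.25 q7 -0.74
529,-123.5,150,59.3 -> [ 1.000e-04 -2.000e-04 -1.129e-01] rot [ 0.04  0.01 -0.05]
```

Emit:
{"method": "send_rows", "body": {
  "moves": [0, 0, 0, 0, 0, 0, 0, 0, 0, 0, 0, 0, 0, 0, 0, 0, 0, 0, 0, 0, 0, 0, 0, 0, 0, 0, 0, 0, 0, 0]
}}

```text
clock: 3.47
tool_pos: [0.5293, -0.1237, 0.0371]
eef_rot: [0.869, 0.494, 0.0, 0.0]
contact_force: [0.1, 0.2, -0.1]
opening: 0.451
```

```bash
python3 go.py 529,-123.5,150,59.3
```

```text
t 3.47 pos [ 529.3 -123.7   37.1] op 39.7 F [ 0.1  0.2 -0.1]
yaw 59.24 q7 -0.74
529,-123.5,150,59.3 -> [ 0.     -0.0003 -0.1129] rot [ 0.05  0.01 -0.06]
```

Emit:
{"method": "send_rows", "body": {
  "moves": [0, 0, -0.01, 0, 0, 0, 0, 0, -0.03, 0, 0, 0, 0, 0, -0.06, 0, 0, 0, 0, 0, -0.085, 0, 0, 0, 0, 0, -0.1, 0, 0, 0]
}}

```text
clock: 3.88
tool_pos: [0.5298, -0.1238, 0.14]
eef_rot: [0.869, 0.494, 0.001, 0.001]
contact_force: [-0.4, -0.1, -1.0]
opening: 0.446
```

```bash
python3 go.py 559,302,140,101.25
```

```text
t 3.88 pos [ 529.8 -123.8  140. ] op 39.2 F [-0.4 -0.1 -1. ]
yaw 59.24 q7 -0.7
559,302,140,101.25 -> [ 0.3809 -0.1926 -0.0004] rot [ 2.000e-01  3.000e-02 -4.201e+01]
```

Emit:
{"method": "send_rows", "body": {
  "moves": [0.02, -0.01, 0, 0, 0, -2, 0.052, -0.026, 0, 0, 0, -6, 0.088, -0.044, 0, 0, 0, -10, 0.124, -0.063, 0, 0, 0, -14, 0.16, -0.081, 0, 0, 0, -18]
}}

```text
clock: 4.3
tool_pos: [0.5415, 0.0567, 0.1406]
eef_rot: [0.78, 0.625, 0.001, 0.002]
contact_force: [-0.3, 0.6, -1.2]
opening: 0.455
```

```bash
python3 go.py 559,302,140,101.25
```

```text
t 4.3 pos [541.5  56.7 140.6] op 40.1 F [-0.3  0.6 -1.2]
yaw 77.41 q7 -0.76
559,302,140,101.25 -> [ 0.2433 -0.0364  0.0004] rot [  0.19   0.07 -23.84]
```

Emit:
{"method": "send_rows", "body": {
  "moves": [0.04, -0.006, 0, 0, 0, -4, 0.08, -0.012, 0, 0, 0, -8, 0.12, -0.018, 0, 0, 0, -12, 0.16, -0.024, 0, 0, 0, -16, 0.195, -0.029, 0, 0, 0, -20]
}}

```text
clock: 4.72
tool_pos: [0.5549, 0.2564, 0.1412]
eef_rot: [0.658, 0.753, 0.001, 0.001]
contact_force: [0.8, 0.5, -1.6]
opening: 0.449
```

```bash
python3 go.py 559,302,90,101.25
```

```text
t 4.72 pos [554.9 256.4 141.2] op 39.5 F [ 0.8  0.5 -1.6]
yaw 97.71 q7 -0.73
559,302,90,101.25 -> [0.0446 0.01   0.0512] rot [ 0.18  0.06 -3.54]
```

Emit:
{"method": "send_rows", "body": {
  "moves": [0.025, 0.006, 0.005, 0.2, 0, -2, 0.038, 0.009, 0.015, 0.2, 0, -3, 0.0445, 0.01, 0.03, 0.2, 0, -3.5, 0.0445, 0.01, 0.04, 0.2, 0, -3.5, 0.0445, 0.01, 0.045, 0.2, 0, -3.5]
}}

```text
clock: 5.13
tool_pos: [0.558, 0.2981, 0.0934]
eef_rot: [0.636, 0.772, -0.004, 0.001]
contact_force: [-0.1, -1.3, -1.7]
opening: 0.448
```

```bash
python3 go.py 559,302,41.5,101.25
```

```text
t 5.13 pos [558.  298.1  93.4] op 39.4 F [-0.1 -1.3 -1.7]
yaw 101.08 q7 -0.74
559,302,41.5,101.25 -> [0.0039 0.002  0.0519] rot [-0.29  0.32 -0.17]
```

Emit:
{"method": "send_rows", "body": {
  "moves": [0.004, 0.002, 0.01, -0.2, 0.3, -0.2, 0.004, 0.002, 0.025, -0.2, 0.3, -0.2, 0.004, 0.002, 0.037, -0.2, 0.3, -0.2, 0.004, 0.002, 0.044, -0.2, 0.3, -0.2, 0.004, 0.002, 0.046, -0.2, 0.3, -0.2]
}}

```text
clock: 5.55
tool_pos: [0.5584, 0.3004, 0.0456]
eef_rot: [0.635, 0.773, -0.002, -0.001]
contact_force: [0.0, -0.6, -0.6]
opening: 0.447
```

```bash
python3 go.py 559,302,41.3,101.25
```

```text
t 5.55 pos [558.4 300.4  45.6] op 39.3 F [ 0.  -0.6 -0.6]
yaw 101.21 q7 -0.77
559,302,41.3,101.25 -> [0.0014 0.0009 0.0043] rot [-0.24  0.12 -0.04]
```

Emit:
{"method": "send_rows", "body": {
  "moves": [0.0015, 0.001, 0.002, 0, 0, 0, 0.0015, 0.001, 0.0035, 0, 0, 0, 0.0015, 0.001, 0.0043, 0, 0, 0, 0.0015, 0.001, 0.0043, 0, 0, 0, 0.0015, 0.001, 0.0043, 0, 0, 0]
}}

```text
clock: 5.97
tool_pos: [0.5593, 0.3023, 0.0418]
eef_rot: [0.635, 0.773, -0.002, -0.0]
contact_force: [0.9, 0.2, -1.3]
opening: 0.451
```

```bash
python3 go.py 559,302,41.3,101.25
```

```text
t 5.97 pos [559.3 302.3  41.8] op 39.7 F [ 0.9  0.2 -1.3]
yaw 101.21 q7 -0.77
559,302,41.3,101.25 -> [-0.0002 -0.0004  0.0005] rot [-0.2   0.1  -0.04]
```

Emit:
{"method": "send_rows", "body": {
  "moves": [0, 0, 0.0005, 0, 0, 0, 0, 0, 0.0005, 0, 0, 0, 0, 0, 0.0005, 0, 0, 0, 0, 0, 0.0005, 0, 0, 0, 0, 0, 0.0005, 0, 0, 0],
  "claw": -0.23
}}

```text
clock: 6.38
tool_pos: [0.5594, 0.3023, 0.0414]
eef_rot: [0.635, 0.773, -0.002, -0.0]
contact_force: [0.4, 0.1, 0.4]
opening: 0.619
```

```bash
python3 go.py 559,302,140,101.25
```

```text
t 6.38 pos [559.4 302.3  41.4] op 54.5 F [0.4 0.1 0.4]
yaw 101.21 q7 -0.77
559,302,140,101.25 -> [-0.0004 -0.0008 -0.0986] rot [-0.19  0.1  -0.04]
```

Released. I'll lift, then go to hub_boss_up at (530,-3).

Emit:
{"method": "send_rows", "body": {
  "moves": [0, 0, -0.01, 0, 0, 0, 0, 0, -0.03, 0, 0, 0, 0, 0, -0.06, 0, 0, 0, 0, 0, -0.085, 0, 0, 0, 0, 0, -0.1, 0, 0, 0]
}}

```text
clock: 6.8
tool_pos: [0.5607, 0.3034, 0.145]
eef_rot: [0.635, 0.773, 0.0, 0.0]
contact_force: [-0.5, -0.3, -1.1]
opening: 0.613
```

```bash
python3 go.py 530.3,-2.7,120,100
```

```text
t 6.8 pos [560.7 303.4 145. ] op 54.0 F [-0.5 -0.3 -1.1]
yaw 101.21 q7 -0.72
530.3,-2.7,120,100 -> [-0.2944 -0.0893  0.025 ] rot [ 0.03 -0.    1.21]
```

Emit:
{"method": "send_rows", "body": {
  "moves": [-0.02, -0.006, 0, 0, 0, 0, -0.056, -0.017, 0, 0, 0, 0, -0.094, -0.028, 0, 0, 0, 0, -0.132, -0.04, 0, 0, 0, 0, -0.17, -0.051, 0, 0, 0, 0]
}}

```text
clock: 7.22
tool_pos: [0.5433, 0.1252, 0.1459]
eef_rot: [0.634, 0.773, 0.0, 0.001]
contact_force: [1.1, -0.7, 0.8]
opening: 0.612
```

```bash
python3 go.py 530.3,-2.7,110,101
```

```text
t 7.22 pos [543.3 125.2 145.9] op 53.8 F [ 1.1 -0.7  0.8]
yaw 101.25 q7 -0.55
530.3,-2.7,110,101 -> [-0.1229 -0.0378  0.0359] rot [0.08 0.02 0.25]
```

Emit:
{"method": "send_rows", "body": {
  "moves": [-0.037, -0.011, 0.005, 0, 0, 0, -0.072, -0.022, 0.012, 0, 0, 0, -0.1, -0.03, 0.022, 0, 0, 0, -0.116, -0.036, 0.03, 0, 0, 0, -0.123, -0.038, 0.036, 0, 0, 0]
}}

```text
clock: 7.63
tool_pos: [0.5293, -0.0072, 0.1099]
eef_rot: [0.636, 0.771, -0.001, 0.001]
contact_force: [0.4, -0.4, 0.8]
opening: 0.616
```

```bash
python3 go.py 530.3,-2.7,37,101
```

```text
t 7.63 pos [529.3  -7.2 109.9] op 54.2 F [ 0.4 -0.4  0.8]
yaw 100.96 q7 -0.42
530.3,-2.7,37,101 -> [0.0045 0.0018 0.0729] rot [-0.01  0.17 -0.04]
```

Emit:
{"method": "send_rows", "body": {
  "moves": [0.0045, 0.002, 0.005, 0, 0, 0, 0.0045, 0.002, 0.015, 0, 0, 0, 0.0045, 0.002, 0.025, 0, 0, 0, 0.0045, 0.002, 0.032, 0, 0, 0, 0.0045, 0.002, 0.035, 0, 0, 0]
}}

```text
clock: 8.05
tool_pos: [0.5301, -0.0008, 0.0736]
eef_rot: [0.635, 0.772, -0.001, 0.0]
contact_force: [-0.5, 0.4, 0.3]
opening: 0.615
```

```bash
python3 go.py 530.3,-2.7,37,101
```

```text
t 8.05 pos [530.1  -0.8  73.6] op 54.1 F [-0.5  0.4  0.3]
yaw 101.12 q7 -0.46
530.3,-2.7,37,101 -> [-0.0018 -0.0001  0.0366] rot [-0.08  0.12  0.12]
```

Emit:
{"method": "send_rows", "body": {
  "moves": [-0.001, 0, 0.006, 0, 0, 0, -0.0015, 0, 0.016, 0, 0, 0, -0.0015, 0, 0.027, 0, 0, 0, -0.0015, 0, 0.034, 0, 0, 0, -0.0015, 0, 0.036, 0, 0, 0]
}}

```text
clock: 8.47
tool_pos: [0.5296, -0.0024, 0.036]
eef_rot: [0.635, 0.772, -0.002, -0.0]
contact_force: [0.4, 0.0, -0.1]
opening: 0.612
```

```bash
python3 go.py 530.3,-2.7,37,101
```

```text
t 8.47 pos [529.6  -2.4  36. ] op 53.9 F [ 0.4  0.  -0.1]
yaw 101.13 q7 -0.49
530.3,-2.7,37,101 -> [-0.0005  0.0007 -0.001 ] rot [-0.21  0.12  0.13]
```

Emit:
{"method": "send_rows", "body": {
  "moves": [0, 0.0005, -0.001, 0, 0, 0, 0, 0.0005, -0.001, 0, 0, 0, 0, 0.0005, -0.001, 0, 0, 0, 0, 0.0005, -0.001, 0, 0, 0, 0, 0.0005, -0.001, 0, 0, 0],
  "claw": 1,
  "grip_force": 35
}}

```text
clock: 8.88
tool_pos: [0.5306, -0.0022, 0.0374]
eef_rot: [0.635, 0.772, -0.002, 0.0]
contact_force: [1.4, -0.1, -0.5]
opening: 0.332
```

Emit:
{"method": "send_rows", "body": {
  "moves": [0, 0, 0, 0, 0, 0, 0, 0, 0, 0, 0, 0, 0, 0, 0, 0, 0, 0, 0, 0, 0, 0, 0, 0, 0, 0, 0, 0, 0, 0]
}}

```text
clock: 9.3
tool_pos: [0.5304, -0.0023, 0.0374]
eef_rot: [0.635, 0.772, -0.002, -0.0]
contact_force: [-0.6, -0.6, -1.4]
opening: 0.33
```

```bash
python3 go.py 530.3,-2.7,140,101
```

```text
t 9.3 pos [530.4  -2.3  37.4] op 29.1 F [-0.6 -0.6 -1.4]
yaw 101.12 q7 -0.49
530.3,-2.7,140,101 -> [-0.0006 -0.0005 -0.1026] rot [-0.15  0.12  0.12]
```

Emit:
{"method": "send_rows", "body": {
  "moves": [0, 0, -0.008, 0, 0, 0, 0, 0, -0.025, 0, 0, 0, 0, 0, -0.05, 0, 0, 0, 0, 0, -0.07, 0, 0, 0, 0, 0, -0.08, 0, 0, 0]
}}

```text
clock: 9.72
tool_pos: [0.5314, -0.0021, 0.1199]
eef_rot: [0.635, 0.772, -0.001, 0.001]
contact_force: [0.8, 0.1, -1.5]
opening: 0.329
```

```bash
python3 go.py 438,263.8,115,101
```

```text
t 9.72 pos [531.4  -2.1 119.9] op 29.0 F [ 0.8  0.1 -1.5]
yaw 101.11 q7 -0.42
438,263.8,115,101 -> [ 0.2789 -0.0404  0.0043] rot [0.02 0.14 0.11]
```

Emit:
{"method": "send_rows", "body": {
  "moves": [0.02, -0.003, 0, 0, 0, 0, 0.05, -0.007, 0, 0, 0, 0, 0.085, -0.012, 0, 0, 0, 0, 0.12, -0.017, 0, 0, 0, 0, 0.155, -0.022, 0, 0, 0, 0]
}}

```text
clock: 10.13
tool_pos: [0.4793, 0.1469, 0.1196]
eef_rot: [0.636, 0.772, -0.001, 0.001]
contact_force: [0.7, 0.1, -2.2]
opening: 0.334
```

```bash
python3 go.py 438,263.8,115,101
```

```text
t 10.13 pos [479.3 146.9 119.6] op 29.3 F [ 0.7  0.1 -2.2]
yaw 101.06 q7 -0.7
438,263.8,115,101 -> [ 0.1227 -0.0181  0.0043] rot [0.01 0.14 0.06]
```

Emit:
{"method": "send_rows", "body": {
  "moves": [0.036, -0.005, 0, 0, 0, 0, 0.07, -0.01, 0.01, 0, 0, 0, 0.1, -0.015, 0.02, 0, 0, 0, 0.115, -0.017, 0.03, 0, 0, 0, 0.12, -0.018, 0.035, 0, 0, 0]
}}

```text
clock: 10.55
tool_pos: [0.4366, 0.2652, 0.0836]
eef_rot: [0.633, 0.774, -0.0, -0.0]
contact_force: [0.0, 0.4, -2.4]
opening: 0.329
```

```bash
python3 go.py 438,263.8,41.4,101
```

```text
t 10.55 pos [436.6 265.2  83.6] op 28.9 F [ 0.   0.4 -2.4]
yaw 101.4 q7 -0.89
438,263.8,41.4,101 -> [-0.0017  0.0011  0.0422] rot [-0.03 -0.02  0.4 ]
```

Emit:
{"method": "send_rows", "body": {
  "moves": [-0.001, 0.001, 0.006, 0, 0, 0, -0.0015, 0.001, 0.016, 0, 0, 0, -0.0015, 0.001, 0.027, 0, 0, 0, -0.0015, 0.001, 0.034, 0, 0, 0, -0.0015, 0.001, 0.037, 0, 0, 0]
}}

```text
clock: 10.97
tool_pos: [0.4382, 0.2618, 0.0454]
eef_rot: [0.634, 0.773, -0.001, 0.0]
contact_force: [0.2, 0.6, -1.8]
opening: 0.328
```

```bash
python3 go.py 438,263.8,41.4,101
```

```text
t 10.97 pos [438.2 261.8  45.4] op 28.8 F [ 0.2  0.6 -1.8]
yaw 101.26 q7 -0.91
438,263.8,41.4,101 -> [0.002  0.0002 0.004 ] rot [-0.11  0.1   0.26]
```

Emit:
{"method": "send_rows", "body": {
  "moves": [0.001, 0, 0.001, 0, 0, 0, 0.0015, 0, 0.003, 0, 0, 0, 0.0015, 0, 0.004, 0, 0, 0, 0.0015, 0, 0.004, 0, 0, 0, 0.0015, 0, 0.004, 0, 0, 0]
}}

```text
clock: 11.38
tool_pos: [0.4381, 0.2633, 0.0417]
eef_rot: [0.634, 0.773, -0.001, 0.0]
contact_force: [-0.0, 0.3, -0.8]
opening: 0.329
```

```bash
python3 go.py 438,263.8,41.4,101
```

```text
t 11.38 pos [438.1 263.3  41.7] op 29.0 F [-0.   0.3 -0.8]
yaw 101.25 q7 -0.91
438,263.8,41.4,101 -> [ 0.0005 -0.      0.0003] rot [-0.08  0.08  0.25]
```

Now I'll release it, opening to about 50 mm (claw -0.14).

Emit:
{"method": "send_rows", "body": {
  "moves": [0, 0, 0.0003, 0, 0, 0, 0, 0, 0.0003, 0, 0, 0, 0, 0, 0.0003, 0, 0, 0, 0, 0, 0.0003, 0, 0, 0, 0, 0, 0.0003, 0, 0, 0],
  "claw": -0.14
}}

```text
clock: 11.8
tool_pos: [0.4381, 0.2634, 0.0415]
eef_rot: [0.634, 0.773, -0.001, 0.0]
contact_force: [0.1, -0.2, -0.4]
opening: 0.573
```

Emit:
{"method": "send_rows", "body": {
  "moves": [0, 0, -0.01, 0, 0, 0, 0, 0, -0.03, 0, 0, 0, 0, 0, -0.06, 0, 0, 0, 0, 0, -0.085, 0, 0, 0, 0, 0, -0.1, 0, 0, 0]
}}

```text
clock: 12.22
tool_pos: [0.4388, 0.2639, 0.1445]
eef_rot: [0.634, 0.773, 0.001, 0.001]
contact_force: [0.2, 0.2, -0.4]
opening: 0.573
```

```bash
python3 go.py 683,8.1,120,47
```

```text
t 12.22 pos [438.8 263.9 144.5] op 50.4 F [ 0.2  0.2 -0.4]
yaw 101.25 q7 -0.85
683,8.1,120,47 -> [-0.2985  0.1895  0.0249] rot [ 9.000e-02 -4.000e-02  5.425e+01]
```

Emit:
{"method": "send_rows", "body": {
  "moves": [-0.015, 0.01, 0, 0, 0, 3, -0.045, 0.028, 0, 0, 0, 9, -0.077, 0.048, 0, 0, 0, 15, -0.11, 0.068, 0, 0, 0, 21, -0.142, 0.09, 0, 0, 0, 27],
  "claw": -1
}}

```text
clock: 12.63
tool_pos: [0.5553, 0.1405, 0.1457]
eef_rot: [0.799, 0.602, 0.001, 0.0]
contact_force: [0.8, 0.3, 0.4]
opening: 0.926
```

```bash
python3 go.py 683,8.1,120,47
```

```text
t 12.63 pos [555.3 140.5 145.7] op 81.5 F [0.8 0.3 0.4]
yaw 73.98 q7 -0.88
683,8.1,120,47 -> [-0.092   0.1592  0.0259] rot [ 0.06 -0.04 26.98]
```

Emit:
{"method": "send_rows", "body": {
  "moves": [-0.02, 0.034, 0, 0, 0, 6, -0.04, 0.068, 0.005, 0, 0, 12, -0.06, 0.103, 0.01, 0, 0, 18, -0.078, 0.135, 0.018, 0, 0, 24, -0.089, 0.154, 0.025, 0, 0, 27]
}}

```text
clock: 13.05
tool_pos: [0.6814, 0.0073, 0.1216]
eef_rot: [0.919, 0.394, 0.001, 0.002]
contact_force: [-0.4, -0.3, 0.2]
opening: 1.004
```

```bash
python3 go.py 683,8.1,42,47
```

```text
t 13.05 pos [681.4   7.3 121.6] op 88.3 F [-0.4 -0.3  0.2]
yaw 46.45 q7 -0.96
683,8.1,42,47 -> [0.0016 0.0002 0.0796] rot [ 0.27 -0.07 -0.55]
```

Emit:
{"method": "send_rows", "body": {
  "moves": [0.001, 0, 0.007, 0.2, 0, -0.5, 0.0015, 0, 0.02, 0.2, 0, -0.5, 0.0015, 0, 0.032, 0.2, 0, -0.5, 0.0015, 0, 0.038, 0.2, 0, -0.5, 0.0015, 0, 0.04, 0.2, 0, -0.5]
}}

```text
clock: 13.47
tool_pos: [0.6802, 0.0107, 0.0798]
eef_rot: [0.917, 0.4, -0.001, -0.001]
contact_force: [0.1, 0.1, 0.1]
opening: 0.997
```

```bash
python3 go.py 683,8.1,42,47
```

```text
t 13.47 pos [680.2  10.7  79.8] op 87.8 F [0.1 0.1 0.1]
yaw 47.16 q7 -0.96
683,8.1,42,47 -> [-0.      0.004   0.0378] rot [-0.18  0.05  0.16]
```

Emit:
{"method": "send_rows", "body": {
  "moves": [0, 0.002, 0.003, 0, 0, 0, 0, 0.003, 0.012, 0, 0, 0, 0, 0.003, 0.026, 0, 0, 0, 0, 0.003, 0.035, 0, 0, 0, 0, 0.003, 0.037, 0, 0, 0]
}}

```text
clock: 13.88
tool_pos: [0.6806, 0.0087, 0.0402]
eef_rot: [0.916, 0.4, -0.003, -0.002]
contact_force: [-0.4, 0.0, 0.4]
opening: 1.002
```

```bash
python3 go.py 683,8.1,42,47
```

```text
t 13.88 pos [680.6   8.7  40.2] op 88.2 F [-0.4  0.   0.4]
yaw 47.18 q7 -0.96
683,8.1,42,47 -> [ 0.0012  0.0021 -0.0018] rot [-0.33  0.22  0.17]
```

Emit:
{"method": "send_rows", "body": {
  "moves": [0.001, 0.002, -0.001, -0.3, 0.2, 0, 0.001, 0.002, -0.001, -0.3, 0.2, 0, 0.001, 0.002, -0.001, -0.3, 0.2, 0, 0.001, 0.002, -0.001, -0.3, 0.2, 0, 0.001, 0.002, -0.001, -0.3, 0.2, 0]
}}

```text
clock: 14.3
tool_pos: [0.6832, 0.0081, 0.0418]
eef_rot: [0.916, 0.4, 0.0, -0.0]
contact_force: [0.2, 0.3, 0.1]
opening: 1.002
```

Emit:
{"method": "send_rows", "body": {
  "moves": [0, 0, 0, 0, 0, 0, 0, 0, 0, 0, 0, 0, 0, 0, 0, 0, 0, 0, 0, 0, 0, 0, 0, 0, 0, 0, 0, 0, 0, 0],
  "claw": 1
}}

```text
clock: 14.72
tool_pos: [0.6834, 0.0078, 0.0419]
eef_rot: [0.917, 0.4, 0.0, 0.0]
contact_force: [1.5, -0.2, -2.7]
opening: 0.649
```

Emit:
{"method": "send_rows", "body": {
  "moves": [0, 0, 0, 0, 0, 0, 0, 0, 0, 0, 0, 0, 0, 0, 0, 0, 0, 0, 0, 0, 0, 0, 0, 0, 0, 0, 0, 0, 0, 0]
}}

```text
clock: 15.13
tool_pos: [0.6832, 0.0079, 0.0417]
eef_rot: [0.917, 0.4, 0.0, 0.0]
contact_force: [0.8, 0.1, -2.2]
opening: 0.634
```

```bash
python3 go.py 683,8.1,42,47
```

```text
t 15.13 pos [683.2   7.9  41.7] op 55.8 F [ 0.8  0.1 -2.2]
yaw 47.16 q7 -0.97
683,8.1,42,47 -> [ 0.     -0.0003 -0.0003] rot [ 0.02 -0.01  0.16]
```

The opening reads 55.8 mm where 62 was expected, so I'll look.

```bash
python3 -c "
from h import *
s=snap('side','s1.png'); print(proj(s,[[.683,.008,.04],[.438,.2638,.03]]).round(0)); i=s['image'][150:290,140:340]; cv2.imwrite('pics/s1c.png',cv2.resize(i[...,::-1],None,fx=4,fy=4,interpolation=cv2.INTER_CUBIC))
s=snap('top','t2.png');i=s['image'][100:300,100:330];cv2.imwrite('pics/t2c.png',cv2.resize(i[...,::-1],None,fx=3,fy=3,interpolation=cv2.INTER_CUBIC))"
```

```text
[[209. 193.]
 [289. 286.]]
```

View pics/s1c.png

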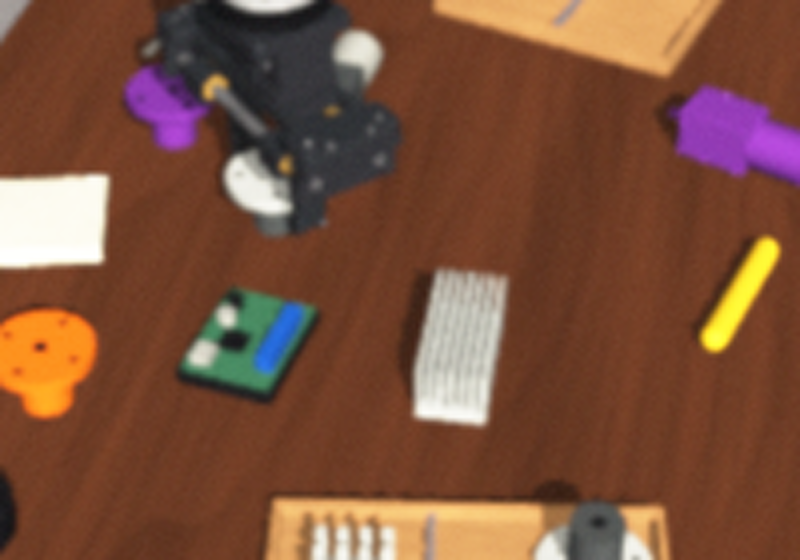

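View pics/t2c.png

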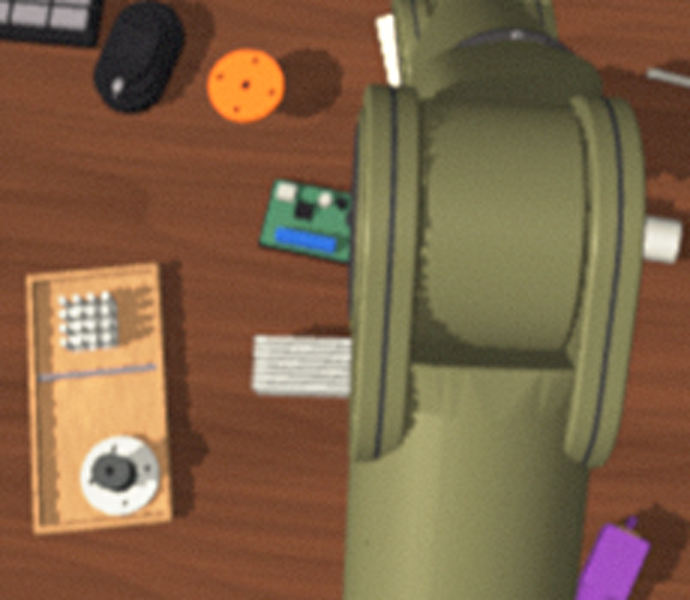

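```bash
python3 -c "
from h import *
s=snap('side','s2.png'); i=s['image'][165:220,165:250]; cv2.imwrite('pics/s2c.png',cv2.resize(i[...,::-1],None,fx=9,fy=9,interpolation=cv2.INTER_CUBIC))
W,u,v=cloud(s); hsv=cv2.cvtColor(s['image'],cv2.COLOR_RGB2HSV)[v,u]
m=(u>194)&(u<215)&(v>183)&(v<206)&(hsv[:,2]>130)&(hsv[:,1]<60)
P=W[m]; print(len(P),P.mean(0),P.min(0),P.max(0)); 
for k in range(4):
    mu=np.median(P,0); n=np.linalg.svd(P-P.mean(0))[2][2]; d=(P-P.mean(0))@n; P=P[np.abs(d)<.004+.002*(3-k)]; print(len(P),n,d.std())
Q=R.from_quat(r.get_state()['eef_rot']); print(Q.apply([0,1,0]))
print(P.mean(0))
"
```

```text
171 [0.69469136 0.02348352 0.03809337] [ 6.68200977e-01 -6.11274986e-03  5.00285052e-04] [0.71729134 0.0405426  0.04405375]
156 [ 0.35075022  0.36272769 -0.86336719] 0.006773755734123347
153 [ 0.09308587  0.00496721 -0.99564569] 0.003289990007185577
153 [ 0.01927767 -0.05099665 -0.99851275] 0.002005885281324774
143 [ 0.01927767 -0.05099665 -0.99851275] 0.002005885281324774
[ 7.33239030e-01 -6.79970775e-01  5.19738902e-04]
[0.69547086 0.02321321 0.04063608]
```

View pics/s2c.png

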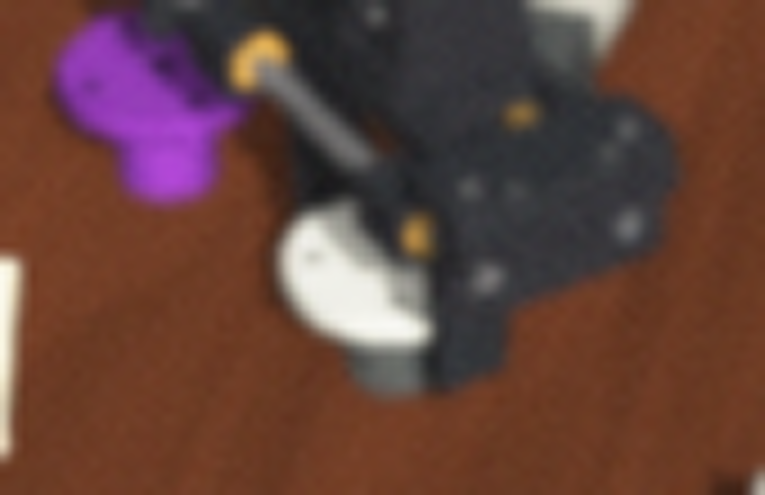

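```bash
cat > circ.py <<'E'
from h import *
from scipy.optimize import least_squares
s=snap('side','s3.png')
hsv=cv2.cvtColor(s['image'],cv2.COLOR_RGB2HSV)
m=((hsv[...,2]>140)&(hsv[...,1]<60)).astype(np.uint8); k=np.zeros_like(m); k[180:207,190:216]=1; m*=k
v,u=np.nonzero(m); P=onplane(s,np.c_[u,v],.04)[:,:2]*1000
# left/bottom boundary: per row leftmost, per column lowest (upper-plane edge only left side)
E=[]
for y in np.unique(v):
    E.append((u[v==y].min()-.5,y))
E=np.array(E); W=onplane(s,E,.04)[:,:2]*1000
print(np.c_[E,W.round(1)])
f=least_squares(lambda c:np.hypot(*(W-c).T)-31,[690,15],loss='soft_l1',f_scale=1); print(f.x,f.fun.round(1))
E
python3 circ.py
```

```text
[[197.5 189.  717.9  -1.2]
 [196.5 190.  719.2   3.6]
 [196.5 191.  717.9   7.7]
 [195.5 192.  719.1  12.4]
 [195.5 193.  717.9  16.5]
 [195.5 194.  716.6  20.6]
 [195.5 195.  715.3  24.6]
 [196.5 196.  711.6  28. ]
 [196.5 197.  710.3  32. ]
 [197.5 198.  706.6  35.4]
 [197.5 199.  705.4  39.3]
 [198.5 200.  701.7  42.7]
 [199.5 201.  698.1  46. ]
 [201.5 202.  692.   48.7]
 [204.5 203.  683.5  50.8]]
[686.94239895  14.82924195] [ 3.9  3.1  0.8  1.3 -0.  -0.8 -1.  -3.1 -2.  -2.5 -0.3  0.5  2.1  3.3
  5.2]
```

```bash
cat > circ2.py <<'E'
from h import *
import pickle
s0=pickle.load(open('first.pkl','rb'))[1]
s=snap('side','s4.png')
for S in (s0,s):
    # try all centres: score of white fraction within visible ellipse at z=.04 vs. outside on left side
    out=S['image'][...,::-1].copy(); out=cv2.resize(out,None,fx=4,fy=4,interpolation=cv2.INTER_CUBIC)
    a=np.linspace(0,2*np.pi,60)
    for c,col in(((683,8),(0,0,255)),((687,15),(0,255,0)),((698,24),(255,0,0))):
        p=proj(S,np.c_[(c[0]+31*np.cos(a))/1000,(c[1]+31*np.sin(a))/1000,np.full(60,.04)])
        cv2.polylines(out,[((p+.5)*4).round().astype(int)],True,col,1)
    cv2.imwrite('pics/cmp%d.png'%(S is s),out[660:880,660:1000])
E
python3 circ2.py; python3 -c "
import cv2,numpy as np
cv2.imwrite('pics/cmp.png',np.hstack([cv2.imread('pics/cmp%d.png'%i) for i in (0,1)]))"
```

```text
(no output)
```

View pics/cmp.png

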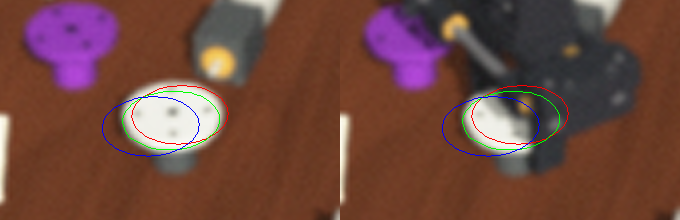

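The overlay shows the hub is still upright and has moved less than 2 mm since the start. I'll lift it gently and check.

Emit:
{"method": "send_rows", "body": {
  "moves": [0, 0, -0.003, 0, 0, 0, 0, 0, -0.01, 0, 0, 0, 0, 0, -0.02, 0, 0, 0, 0, 0, -0.028, 0, 0, 0, 0, 0, -0.03, 0, 0, 0]
}}

```text
clock: 15.8
tool_pos: [0.6849, 0.0079, 0.0744]
eef_rot: [0.917, 0.4, 0.002, 0.001]
contact_force: [0.2, -0.0, -2.0]
opening: 0.636
```

```bash
python3 go.py 683,8.1,120,47; python3 -c "
from h import *
s=snap('side','s5.png'); i=s['image'][155:220,165:250]; cv2.imwrite('pics/s5c.png',cv2.resize(i[...,::-1],None,fx=9,fy=9,interpolation=cv2.INTER_CUBIC))"
```

```text
t 15.8 pos [684.9   7.9  74.4] op 55.9 F [ 0.2 -0.  -2. ]
yaw 47.15 q7 -0.96
683,8.1,120,47 -> [-0.001  -0.0014 -0.0456] rot [ 0.19 -0.19  0.15]
```

View pics/s5c.png

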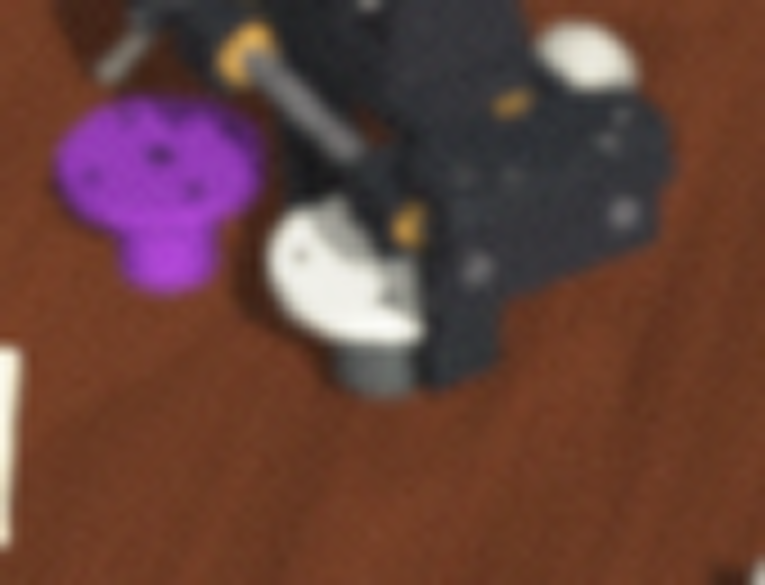

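```bash
cat > circ3.py <<'E'
from h import *
import pickle
from scipy.optimize import minimize
s0=pickle.load(open('first.pkl','rb'))[1]
s=snap('side','s6.png')
p=r.get_state()['tool_pos']; print(p)
def edge(S,box):
    hsv=cv2.cvtColor(S['image'],cv2.COLOR_RGB2HSV); b=S['image'].astype(float)
    m=((hsv[...,2]>140)&(hsv[...,1]<60)); x0,x1,y0,y1=box; E=[]
    for y in range(y0,y1):
        xs=np.nonzero(m[y,x0:x1])[0]
        if len(xs)>3: E.append((x0+xs.min()-.5,y))
    return np.array(E)
from scipy.optimize import least_squares
a=np.linspace(0,2*np.pi,181)
def outline(S,c,zt):
    pts=np.vstack([np.c_[c[0]+.031*np.cos(a),c[1]+.031*np.sin(a),np.full(181,z)] for z in (zt,zt-.007)])
    return cv2.convexHull(proj(S,pts).astype(np.float32))
def fit(S,box,zt,c0):
    E=edge(S,box)
    def f(c):
        h=outline(S,c,zt); return [cv2.pointPolygonTest(h,(float(e[0]),float(e[1])),True) for e in E]
    g=least_squares(f,c0,diff_step=1e-3,loss='soft_l1',f_scale=.5); print(g.x.round(4),np.round(g.fun,1))
fit(s0,(192,216,184,204),.04,[.683,.008])
fit(s,(190,212,179,197),p[2]-.0017,[.683,.008])
E
python3 circ3.py
```

```text
[0.68417793 0.00785735 0.07320392]
[0.6893 0.0064] [-0.2 -0.1 -0.3 -0.3 -0.5 -0.   0.2  0.3  0.2  0.2  0.   0.6 -0.   0.
 -0.2 -0.6 -0.9]
[0.6893 0.0077] [-0.1 -0.1 -0.4 -0.1  0.1  0.  -0.  -0.1  0.6  0.1  0.2  0.   0.  -0.3
 -0.8]
```

```bash
python3 -c "
from h import *
s=snap('top','t3.png'); W,u,v=cloud(s)
L=np.array([.498,.290]); a=np.radians(11.25); ex=np.array([np.cos(a),np.sin(a)]); ey=np.array([-ex[1],ex[0]])
for c,zl in (((.438,.2634),.034),((.5594,.3023),.02)):
    m=(np.hypot(W[:,0]-c[0],W[:,1]-c[1])<.035)&(W[:,2]>zl)&(W[:,2]<.06); P=W[m]; q=cv2.minAreaRect((P[:,:2]*1000).astype(np.float32)); d=np.array(q[0])/1000-L; print(len(P),q,np.median(P[:,2]),'local',d@ex,d@ey)
"; python3 go.py 474.1,302.6,110,47
```

```text
146 ((437.16058349609375, 261.88433837890625), (28.200511932373047, 30.37554931640625), 4.372711181640625) 0.04381828358385066 local -0.06515549765470828 -0.01570624570974636
153 ((555.0042114257812, 303.50445556640625), (41.125797271728516, 40.70319747924805), 10.644914627075195) 0.030593577584306652 local 0.05854348007250261 0.0021240012760596265
t 15.95 pos [683.6   7.8  72.4] op 55.3 F [ 0.9  0.6 -1.5]
yaw 47.16 q7 -0.96
474.1,302.6,110,47 -> [ 0.0737 -0.354  -0.0379] rot [ 0.07 -0.06  0.16]
```

Emit:
{"method": "send_rows", "body": {
  "moves": [0, 0, -0.01, 0, 0, 0, 0, -0.005, -0.03, 0, 0, 0, 0.003, -0.02, -0.045, 0, 0, 0, 0.009, -0.045, -0.05, 0, 0, 0, 0.016, -0.078, -0.05, 0, 0, 0]
}}

```text
clock: 16.37
tool_pos: [0.6394, 0.0703, 0.1247]
eef_rot: [0.917, 0.398, 0.003, 0.002]
contact_force: [0.5, -0.2, -2.2]
opening: 0.635
```

```bash
python3 go.py 474.1,302.6,120,47
```

```text
t 16.37 pos [639.4  70.3 124.7] op 55.9 F [ 0.5 -0.2 -2.2]
yaw 46.87 q7 -1.06
474.1,302.6,120,47 -> [ 0.0565 -0.2795  0.0031] rot [ 0.36 -0.23 -0.13]
```

Emit:
{"method": "send_rows", "body": {
  "moves": [0.007, -0.033, 0, 0, 0, 0, 0.014, -0.066, 0, 0, 0, 0, 0.021, -0.1, 0, 0, 0, 0, 0.028, -0.135, 0, 0, 0, 0, 0.034, -0.17, 0, 0, 0, 0]
}}

```text
clock: 16.78
tool_pos: [0.5377, 0.2127, 0.1243]
eef_rot: [0.918, 0.398, 0.003, 0.002]
contact_force: [-0.2, -0.2, -2.1]
opening: 0.629
```

```bash
python3 go.py 474.1,302.6,115,47
```

```text
t 16.78 pos [537.7 212.7 124.3] op 55.4 F [-0.2 -0.2 -2.1]
yaw 46.86 q7 -1.3
474.1,302.6,115,47 -> [ 0.022  -0.108   0.0087] rot [ 0.37 -0.28 -0.14]
```

Emit:
{"method": "send_rows", "body": {
  "moves": [0.007, -0.033, 0, 0, 0, 0, 0.013, -0.063, 0, 0, 0, 0, 0.018, -0.088, 0.003, 0, 0, 0, 0.021, -0.101, 0.006, 0.2, -0.2, 0, 0.022, -0.106, 0.01, 0.3, -0.3, 0]
}}

```text
clock: 17.2
tool_pos: [0.474, 0.3042, 0.1139]
eef_rot: [0.917, 0.4, 0.0, -0.0]
contact_force: [0.4, -0.2, -2.3]
opening: 0.632
```

```bash
python3 go.py 474.1,302.6,100,47
```

```text
t 17.2 pos [474.  304.2 113.9] op 55.6 F [ 0.4 -0.2 -2.3]
yaw 47.11 q7 -1.45
474.1,302.6,100,47 -> [-0.0011  0.0011  0.0139] rot [-0.04 -0.03  0.11]
```

Emit:
{"method": "send_rows", "body": {
  "moves": [-0.001, 0.001, 0.003, 0, 0, 0, -0.001, 0.001, 0.008, 0, 0, 0, -0.001, 0.001, 0.014, 0, 0, 0, -0.001, 0.001, 0.018, 0, 0, 0, -0.001, 0.001, 0.018, 0, 0, 0]
}}

```text
clock: 17.62
tool_pos: [0.4745, 0.301, 0.0948]
eef_rot: [0.917, 0.399, -0.001, 0.0]
contact_force: [0.2, -0.3, -2.0]
opening: 0.63
```

```bash
python3 go.py 474.1,302.6,45.7,47; python3 -c "
from h import *
s=snap('side','s7.png'); i=s['image'][230:330,195:330]; cv2.imwrite('pics/s7c.png',cv2.resize(i[...,::-1],None,fx=5,fy=5,interpolation=cv2.INTER_CUBIC))"
```

```text
t 17.62 pos [474.5 301.   94.8] op 55.4 F [ 0.2 -0.3 -2. ]
yaw 46.97 q7 -1.45
474.1,302.6,45.7,47 -> [ 0.001  -0.0014  0.0491] rot [-0.01  0.09 -0.03]
```

View pics/s7c.png

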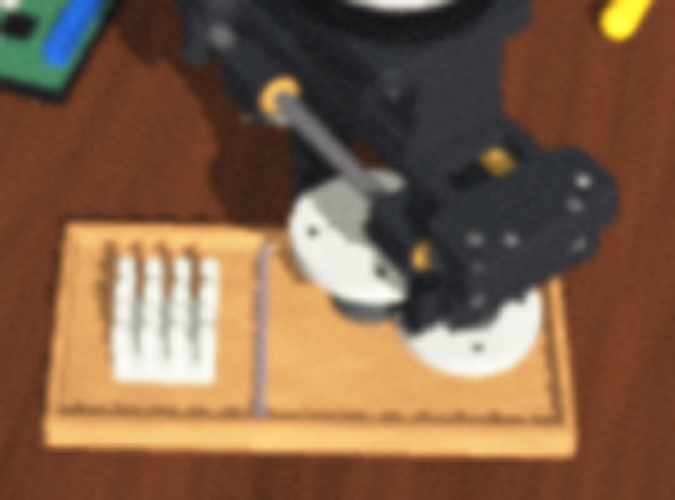

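```bash
python3 -c "
from h import *
s=snap('side','s8.png')
W,u,v=cloud(s); hsv=cv2.cvtColor(s['image'],cv2.COLOR_RGB2HSV)[v,u]
m=(u>252)&(u<280)&(v>262)&(v<292)&(hsv[:,2]>95)&(hsv[:,1]<50)&(W[:,2]>.07)&(W[:,2]<.115)
P=W[m]; print(len(P),P.mean(0).round(4),P.min(0),P.max(0))
for k in range(5):
    A=np.c_[P[:,:2]-P[:,:2].mean(0),np.ones(len(P))]; c=np.linalg.lstsq(A,P[:,2],rcond=None)[0]; d=P[:,2]-A@c; P=P[abs(d)<2.5*d.std()]; print(len(P),c,d.std())
"
```

```text
361 [0.4873 0.3112 0.0931] [0.46031083 0.2712734  0.07668195] [0.51232801 0.33612907 0.09729496]
353 [-0.00044605 -0.02332523  0.09309341] 0.0018623717855169384
344 [ 0.00377501 -0.01959366  0.09325481] 0.0014555303035954426
337 [ 0.00140926 -0.01278662  0.09334575] 0.0013173057829756318
332 [ 0.00491406 -0.00942308  0.09342091] 0.0012270814915455056
330 [ 0.00085242 -0.00644957  0.09347343] 0.0011679152270863387
```

The held flange is level to within 0.5° at z 93.4 mm, where 93.1 was expected. I'll lower it.

Emit:
{"method": "send_rows", "body": {
  "moves": [0.001, -0.001, 0.006, 0, 0, 0, 0.001, -0.001, 0.017, 0, 0, 0, 0.001, -0.001, 0.03, 0, 0, 0, 0.001, -0.001, 0.038, 0, 0, 0, 0.001, -0.001, 0.041, 0, 0, 0]
}}

```text
clock: 18.13
tool_pos: [0.4734, 0.3027, 0.0525]
eef_rot: [0.917, 0.399, -0.002, 0.0]
contact_force: [-0.2, -0.7, -1.6]
opening: 0.633
```

```bash
python3 go.py 474.1,302.6,45.7,47
```

```text
t 18.13 pos [473.4 302.7  52.5] op 55.7 F [-0.2 -0.7 -1.6]
yaw 47.04 q7 -1.46
474.1,302.6,45.7,47 -> [0.0005 0.0006 0.0068] rot [-0.06  0.19  0.04]
```

Emit:
{"method": "send_rows", "body": {
  "moves": [0, 0, 0.002, 0, 0, 0, 0, 0, 0.004, 0, 0.2, 0, 0, 0, 0.0055, 0, 0.2, 0, 0, 0, 0.0065, 0, 0.2, 0, 0, 0, 0.0065, 0, 0.2, 0]
}}

```text
clock: 18.55
tool_pos: [0.4735, 0.3027, 0.0461]
eef_rot: [0.917, 0.399, 0.0, -0.001]
contact_force: [0.1, 0.4, -1.4]
opening: 0.634
```

```bash
python3 go.py 474.1,302.6,45.7,47
```

```text
t 18.55 pos [473.5 302.7  46.1] op 55.8 F [ 0.1  0.4 -1.4]
yaw 47.04 q7 -1.46
474.1,302.6,45.7,47 -> [0.0004 0.0005 0.0004] rot [-0.05 -0.03  0.04]
```

Emit:
{"method": "send_rows", "body": {
  "moves": [0, 0, 0.0005, 0, 0, 0, 0, 0, 0.0007, 0, 0, 0, 0, 0, 0.0007, 0, 0, 0, 0, 0, 0.0007, 0, 0, 0, 0, 0, 0.0007, 0, 0, 0]
}}

```text
clock: 18.97
tool_pos: [0.4735, 0.3028, 0.0455]
eef_rot: [0.917, 0.399, 0.0, -0.001]
contact_force: [0.3, 0.2, -0.9]
opening: 0.631
```

Emit:
{"method": "send_rows", "body": {
  "moves": [0, 0, 0, 0, 0, 0, 0, 0, 0, 0, 0, 0, 0, 0, 0, 0, 0, 0, 0, 0, 0, 0, 0, 0, 0, 0, 0, 0, 0, 0],
  "claw": -0.85
}}

```text
clock: 19.38
tool_pos: [0.4736, 0.3028, 0.0456]
eef_rot: [0.917, 0.399, 0.0, -0.001]
contact_force: [-0.2, -0.4, 0.4]
opening: 0.932
```

```bash
python3 go.py 474.1,302.6,145,47
```

```text
t 19.38 pos [473.6 302.8  45.6] op 82.0 F [-0.2 -0.4  0.4]
yaw 47.04 q7 -1.46
474.1,302.6,145,47 -> [ 0.0002  0.0004 -0.0994] rot [-0.05 -0.06  0.04]
```

Emit:
{"method": "send_rows", "body": {
  "moves": [0, 0, -0.008, 0, 0, 0, 0, 0, -0.025, 0, 0, 0, 0, 0, -0.055, 0, 0, 0, 0, 0, -0.085, 0, 0, 0, 0, 0, -0.1, 0, 0, 0]
}}

```text
clock: 19.8
tool_pos: [0.4748, 0.3034, 0.1492]
eef_rot: [0.917, 0.399, 0.002, -0.001]
contact_force: [0.6, 0.7, 1.2]
opening: 0.923
```

```bash
python3 go.py 535.5,117.5,120,93.3
```

```text
t 19.8 pos [474.8 303.4 149.2] op 81.3 F [0.6 0.7 1.2]
yaw 47.02 q7 -1.45
535.5,117.5,120,93.3 -> [-0.0947  0.1711  0.0287] rot [  0.12  -0.28 -46.28]
```

Emit:
{"method": "send_rows", "body": {
  "moves": [-0.012, 0.02, 0, 0, 0, -5, -0.028, 0.05, 0, 0, 0, -11, -0.044, 0.08, 0, 0, 0, -17, -0.06, 0.11, 0, 0, 0, -23, -0.076, 0.138, 0.005, 0, 0, -29]
}}

```text
clock: 20.22
tool_pos: [0.5252, 0.152, 0.1452]
eef_rot: [0.786, 0.618, 0.004, 0.0]
contact_force: [0.3, 0.3, -0.7]
opening: 0.926
```

```bash
python3 go.py 535.5,117.5,100,93.3
```

```text
t 20.22 pos [525.2 152.  145.2] op 81.5 F [ 0.3  0.3 -0.7]
yaw 76.31 q7 -0.9
535.5,117.5,100,93.3 -> [-0.0313  0.018   0.0451] rot [  0.35  -0.25 -16.99]
```

Emit:
{"method": "send_rows", "body": {
  "moves": [-0.015, 0.009, 0.003, 0, 0, -6, -0.024, 0.014, 0.012, 0, 0, -11, -0.029, 0.017, 0.025, 0.2, -0.2, -15, -0.031, 0.018, 0.036, 0.3, -0.2, -17, -0.031, 0.018, 0.043, 0.3, -0.2, -17]
}}

```text
clock: 20.63
tool_pos: [0.5354, 0.1168, 0.1014]
eef_rot: [0.687, 0.727, 0.0, -0.0]
contact_force: [-0.6, 0.2, -1.4]
opening: 0.927
```

```bash
python3 go.py 535.5,117.5,36.5,93.3
```

```text
t 20.63 pos [535.4 116.8 101.4] op 81.5 F [-0.6  0.2 -1.4]
yaw 93.25 q7 -0.68
535.5,117.5,36.5,93.3 -> [0.0007 0.0001 0.0649] rot [ 0.01 -0.01 -0.05]
```

Emit:
{"method": "send_rows", "body": {
  "moves": [0, 0, 0.008, 0, 0, 0, 0, 0, 0.025, 0, 0, 0, 0, 0, 0.045, 0, 0, 0, 0, 0, 0.06, 0, 0, 0, 0, 0, 0.063, 0, 0, 0]
}}

```text
clock: 21.05
tool_pos: [0.534, 0.1177, 0.0363]
eef_rot: [0.686, 0.727, -0.001, -0.001]
contact_force: [0.6, 1.2, 0.2]
opening: 0.923
```

```bash
python3 go.py 535.5,117.5,36.5,93.3
```

```text
t 21.05 pos [534.  117.7  36.3] op 81.2 F [0.6 1.2 0.2]
yaw 93.3 q7 -0.72
535.5,117.5,36.5,93.3 -> [-0.0003  0.0015 -0.0002] rot [-0.18  0.03 -0.  ]
```

Emit:
{"method": "send_rows", "body": {
  "moves": [0, 0.0015, 0, -0.2, 0, 0, 0, 0.0015, 0, -0.2, 0, 0, 0, 0.0015, 0, -0.2, 0, 0, 0, 0.0015, 0, -0.2, 0, 0, 0, 0.0015, 0, -0.2, 0, 0],
  "claw": 1,
  "grip_force": 35
}}

```text
clock: 21.47
tool_pos: [0.5359, 0.1179, 0.037]
eef_rot: [0.687, 0.727, 0.001, 0.001]
contact_force: [-0.5, -0.6, 0.5]
opening: 0.566
```

Emit:
{"method": "send_rows", "body": {
  "moves": [0, 0, 0, 0, 0, 0, 0, 0, 0, 0, 0, 0, 0, 0, 0, 0, 0, 0, 0, 0, 0, 0, 0, 0, 0, 0, 0, 0, 0, 0]
}}

```text
clock: 21.88
tool_pos: [0.5366, 0.1179, 0.0376]
eef_rot: [0.687, 0.727, 0.001, 0.001]
contact_force: [1.1, -0.5, 6.1]
opening: 0.449
```

```bash
python3 go.py 535.5,117.5,136.5,93.3
```

```text
t 21.88 pos [536.6 117.9  37.6] op 39.5 F [ 1.1 -0.5  6.1]
yaw 93.27 q7 -0.72
535.5,117.5,136.5,93.3 -> [-0.0003 -0.0008 -0.0989] rot [ 0.19 -0.   -0.03]
```

Emit:
{"method": "send_rows", "body": {
  "moves": [0, 0, -0.008, 0, 0, 0, 0, 0, -0.025, 0, 0, 0, 0, 0, -0.055, 0, 0, 0, 0, 0, -0.08, 0, 0, 0, 0, 0, -0.09, 0, 0, 0]
}}

```text
clock: 22.3
tool_pos: [0.5371, 0.1182, 0.1305]
eef_rot: [0.687, 0.727, 0.003, 0.002]
contact_force: [0.7, 0.4, -0.7]
opening: 0.456
```

```bash
python3 go.py 479.3,-299.7,125,76.05;  python3 -c "
from h import *
s=snap('side','s9.png'); i=s['image'][180:320,180:330]; cv2.imwrite('pics/s9c.png',cv2.resize(i[...,::-1],None,fx=4,fy=4,interpolation=cv2.INTER_CUBIC))"
```

```text
t 22.3 pos [537.1 118.2 130.5] op 40.1 F [ 0.7  0.4 -0.7]
yaw 93.26 q7 -0.66
479.3,-299.7,125,76.05 -> [-0.4139 -0.0816  0.0046] rot [ 0.36 -0.11 17.21]
```

View pics/s9c.png

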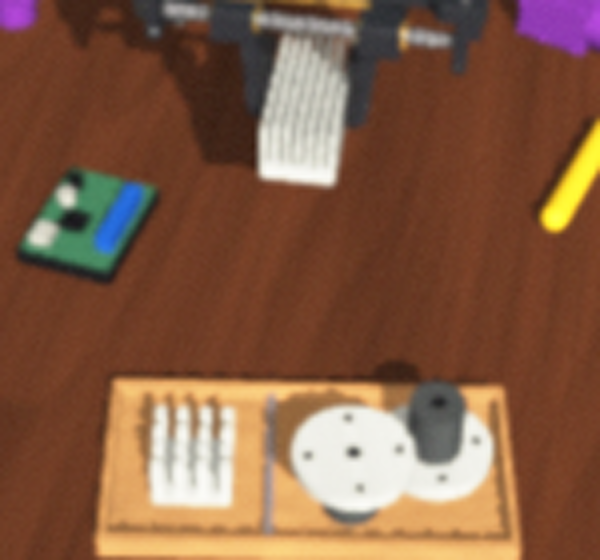

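The hubs are packed correctly, at crop (350,455) and (440,430), and the long heat sink is held level. Next it goes to the square tray's near bay.

Emit:
{"method": "send_rows", "body": {
  "moves": [-0.018, -0.004, 0, 0, 0, 1, -0.05, -0.01, 0, 0, 0, 2, -0.085, -0.017, 0, 0, 0, 4, -0.12, -0.024, 0, 0, 0, 6, -0.155, -0.031, 0, 0, 0, 8]
}}

```text
clock: 22.77
tool_pos: [0.5142, -0.0396, 0.1293]
eef_rot: [0.736, 0.677, 0.003, 0.001]
contact_force: [0.5, -1.4, -0.6]
opening: 0.449
```

```bash
python3 go.py 479.3,-299.7,125,76.05
```

```text
t 22.77 pos [514.2 -39.6 129.3] op 39.5 F [ 0.5 -1.4 -0.6]
yaw 85.19 q7 -0.55
479.3,-299.7,125,76.05 -> [-0.2621 -0.013   0.0037] rot [ 0.3  -0.15  9.14]
```

Emit:
{"method": "send_rows", "body": {
  "moves": [-0.036, -0.002, 0, 0, 0, 1.5, -0.072, -0.004, 0, 0, 0, 3, -0.108, -0.006, 0, 0, 0, 4.5, -0.144, -0.008, 0, 0, 0, 6, -0.18, -0.009, 0, 0, 0, 7.5]
}}

```text
clock: 23.18
tool_pos: [0.4885, -0.2197, 0.1276]
eef_rot: [0.779, 0.627, 0.002, -0.0]
contact_force: [0.7, 0.0, -2.0]
opening: 0.451
```

```bash
python3 go.py 479.3,-299.7,110,76.05
```

```text
t 23.18 pos [ 488.5 -219.7  127.6] op 39.7 F [ 0.7  0.  -2. ]
yaw 77.62 q7 -0.34
479.3,-299.7,110,76.05 -> [-0.0801  0.0081  0.0174] rot [ 0.13 -0.18  1.57]
```

Emit:
{"method": "send_rows", "body": {
  "moves": [-0.03, 0.003, 0.002, 0, 0, 0.5, -0.055, 0.005, 0.008, 0, 0, 1, -0.071, 0.007, 0.015, 0, 0, 1.5, -0.078, 0.008, 0.022, 0.1, -0.2, 1.5, -0.08, 0.008, 0.026, 0.1, -0.2, 1.5]
}}

```text
clock: 23.6
tool_pos: [0.478, -0.3005, 0.0995]
eef_rot: [0.788, 0.616, -0.001, -0.001]
contact_force: [-0.1, 0.2, -2.7]
opening: 0.451
```

```bash
python3 go.py 479.3,-299.7,41.6,76.05
```

```text
t 23.6 pos [ 478.  -300.5   99.5] op 39.7 F [-0.1  0.2 -2.7]
yaw 76.01 q7 -0.24
479.3,-299.7,41.6,76.05 -> [0.0011 0.0012 0.0579] rot [-0.12  0.03 -0.04]
```

Emit:
{"method": "send_rows", "body": {
  "moves": [0.001, 0.001, 0.008, 0, 0, 0, 0.001, 0.001, 0.022, 0, 0, 0, 0.001, 0.001, 0.038, 0, 0, 0, 0.001, 0.001, 0.048, 0, 0, 0, 0.001, 0.001, 0.051, 0, 0, 0]
}}

```text
clock: 24.02
tool_pos: [0.4787, -0.2972, 0.0466]
eef_rot: [0.787, 0.617, -0.001, -0.002]
contact_force: [0.2, 0.7, -0.7]
opening: 0.453
```

```bash
python3 go.py 479.3,-299.7,41.6,76.05
```

```text
t 24.02 pos [ 478.7 -297.2   46.6] op 39.9 F [ 0.2  0.7 -0.7]
yaw 76.18 q7 -0.28
479.3,-299.7,41.6,76.05 -> [-0.0023  0.0012  0.005 ] rot [-0.3  -0.07  0.13]
```

Emit:
{"method": "send_rows", "body": {
  "moves": [-0.001, 0.001, 0.002, -0.2, 0, 0, -0.002, 0.001, 0.004, -0.3, 0, 0, -0.002, 0.001, 0.005, -0.3, 0, 0, -0.002, 0.001, 0.005, -0.3, 0, 0, -0.002, 0.001, 0.005, -0.3, 0, 0]
}}

```text
clock: 24.43
tool_pos: [0.4794, -0.2996, 0.042]
eef_rot: [0.787, 0.617, 0.001, 0.0]
contact_force: [-0.5, -0.4, -1.5]
opening: 0.455
```

```bash
python3 go.py 479.3,-299.7,41.6,76.05
```

```text
t 24.43 pos [ 479.4 -299.6   42. ] op 40.0 F [-0.5 -0.4 -1.5]
yaw 76.17 q7 -0.28
479.3,-299.7,41.6,76.05 -> [-0.0001 -0.0001  0.0004] rot [ 0.05 -0.06  0.12]
```

Emit:
{"method": "send_rows", "body": {
  "moves": [0, 0, 0.0005, 0, 0, 0, 0, 0, 0.001, 0, 0, 0, 0, 0, 0.001, 0, 0, 0, 0, 0, 0.001, 0, 0, 0, 0, 0, 0.001, 0, 0, 0]
}}

```text
clock: 24.85
tool_pos: [0.4797, -0.2999, 0.0417]
eef_rot: [0.787, 0.617, 0.001, 0.001]
contact_force: [-0.8, 0.1, 4.7]
opening: 0.451
```

Emit:
{"method": "send_rows", "body": {
  "moves": [0, 0, 0, 0, 0, 0, 0, 0, 0, 0, 0, 0, 0, 0, 0, 0, 0, 0, 0, 0, 0, 0, 0, 0, 0, 0, 0, 0, 0, 0],
  "claw": -0.23
}}

```text
clock: 25.27
tool_pos: [0.4796, -0.2998, 0.0415]
eef_rot: [0.787, 0.617, 0.001, 0.0]
contact_force: [0.3, -0.1, 0.5]
opening: 0.614
```

Emit:
{"method": "send_rows", "body": {
  "moves": [0, 0, -0.01, 0, 0, 0, 0, 0, -0.03, 0, 0, 0, 0, 0, -0.06, 0, 0, 0, 0, 0, -0.085, 0, 0, 0, 0, 0, -0.1, 0, 0, 0]
}}

```text
clock: 25.68
tool_pos: [0.4803, -0.3002, 0.1446]
eef_rot: [0.787, 0.617, 0.001, 0.002]
contact_force: [0.1, -0.2, 0.4]
opening: 0.616
```

```bash
python3 go.py 674,-119.5,130,85.8
```

```text
t 25.68 pos [ 480.3 -300.2  144.6] op 54.2 F [ 0.1 -0.2  0.4]
yaw 76.16 q7 -0.21
674,-119.5,130,85.8 -> [0.2218 0.1448 0.0153] rot [ 0.27  0.02 -9.64]
```

Now the gear motor. I'll open the fingers to about 70 mm on the way.

Emit:
{"method": "send_rows", "body": {
  "moves": [0.016, 0.01, 0, 0, 0, -1, 0.044, 0.029, 0, 0, 0, -2, 0.075, 0.049, 0, 0, 0, -4, 0.107, 0.07, 0, 0, 0, -5, 0.139, 0.091, 0, 0, 0, -6],
  "claw": -0.6
}}

```text
clock: 26.1
tool_pos: [0.6028, -0.186, 0.146]
eef_rot: [0.754, 0.657, 0.001, 0.002]
contact_force: [0.3, -1.2, -0.6]
opening: 0.798
```

```bash
python3 go.py 674,-119.5,110,85.8
```

```text
t 26.1 pos [ 602.8 -186.   146. ] op 70.2 F [ 0.3 -1.2 -0.6]
yaw 82.18 q7 -0.29
674,-119.5,110,85.8 -> [0.0756 0.0613 0.0363] rot [ 0.29  0.04 -3.62]
```

Emit:
{"method": "send_rows", "body": {
  "moves": [0.03, 0.024, 0.003, 0, 0, -1, 0.053, 0.043, 0.012, 0, 0, -2, 0.067, 0.055, 0.022, 0, 0, -3, 0.074, 0.06, 0.032, 0.3, 0, -3.5, 0.0755, 0.061, 0.036, 0.3, 0, -3.5]
}}

```text
clock: 26.52
tool_pos: [0.6738, -0.1175, 0.1091]
eef_rot: [0.732, 0.681, -0.0, -0.001]
contact_force: [-0.2, 0.4, -0.1]
opening: 0.803
```

```bash
python3 go.py 674,-119.5,36.5,85.8; python3 -c "
from h import *
s=snap('top','t4.png'); i=s['image'][110:300,250:430]; cv2.imwrite('pics/t4c.png',cv2.resize(i[...,::-1],None,fx=3,fy=3,interpolation=cv2.INTER_CUBIC))
s=snap('side','s10.png'); i=s['image'][120:220,190:340]; cv2.imwrite('pics/s10c.png',cv2.resize(i[...,::-1],None,fx=4,fy=4,interpolation=cv2.INTER_CUBIC))"
```

```text
t 26.52 pos [ 673.8 -117.5  109.1] op 70.7 F [-0.2  0.4 -0.1]
yaw 85.82 q7 -0.32
674,-119.5,36.5,85.8 -> [-0.002   0.0005  0.0726] rot [-0.11 -0.03  0.02]
```

View pics/t4c.png

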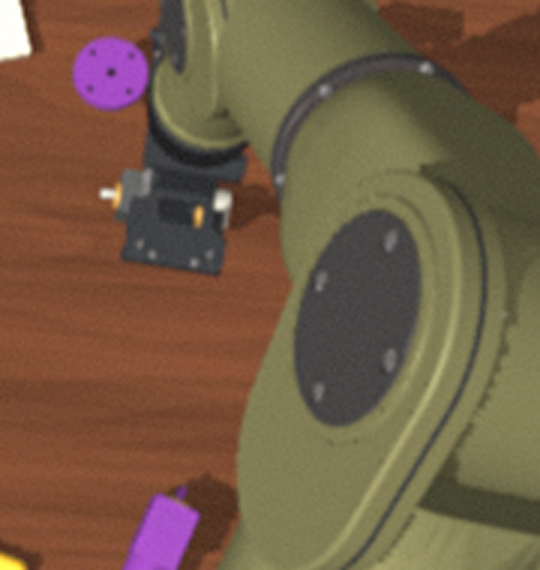

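View pics/s10c.png

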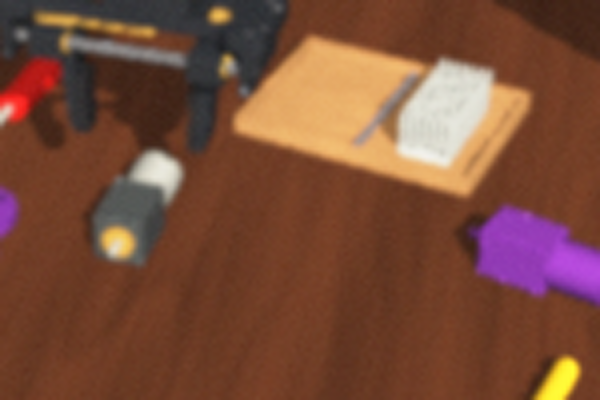

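The long heat sink sits in its bay at crop (445,110), and the open fingers straddle the gear motor. I'll descend.

Emit:
{"method": "send_rows", "body": {
  "moves": [-0.001, 0.0005, 0.008, 0, 0, 0, -0.002, 0.0005, 0.022, 0, 0, 0, -0.002, 0.0005, 0.035, 0, 0, 0, -0.002, 0.0005, 0.043, 0, 0, 0, -0.002, 0.0005, 0.046, 0, 0, 0]
}}

```text
clock: 27.03
tool_pos: [0.6705, -0.1233, 0.0607]
eef_rot: [0.734, 0.679, -0.003, -0.002]
contact_force: [-0.5, 0.2, 0.0]
opening: 0.798
```

```bash
python3 go.py 674,-119.5,36.5,85.8
```

```text
t 27.03 pos [ 670.5 -123.3   60.7] op 70.2 F [-0.5  0.2  0. ]
yaw 85.6 q7 -0.34
674,-119.5,36.5,85.8 -> [0.0041 0.0033 0.0242] rot [-0.43  0.12 -0.2 ]
```

Emit:
{"method": "send_rows", "body": {
  "moves": [0.003, 0.003, 0.003, -0.4, 0.1, -0.2, 0.004, 0.003, 0.008, -0.4, 0.1, -0.2, 0.004, 0.003, 0.015, -0.4, 0.1, -0.2, 0.004, 0.003, 0.021, -0.4, 0.1, -0.2, 0.004, 0.003, 0.023, -0.4, 0.1, -0.2]
}}

```text
clock: 27.45
tool_pos: [0.6732, -0.1194, 0.0366]
eef_rot: [0.732, 0.681, -0.001, -0.0]
contact_force: [-0.6, 0.9, 0.3]
opening: 0.802
```

```bash
python3 go.py 674,-119.5,36.5,85.8
```

```text
t 27.45 pos [ 673.2 -119.4   36.6] op 70.6 F [-0.6  0.9  0.3]
yaw 85.81 q7 -0.35
674,-119.5,36.5,85.8 -> [0.     0.0008 0.0001] rot [-0.1   0.03  0.01]
```

Emit:
{"method": "send_rows", "body": {
  "moves": [0, 0.0008, 0, 0, 0, 0, 0, 0.0008, 0, 0, 0, 0, 0, 0.0008, 0, 0, 0, 0, 0, 0.0008, 0, 0, 0, 0, 0, 0.0008, 0, 0, 0, 0],
  "claw": 1,
  "grip_force": 40
}}

```text
clock: 27.87
tool_pos: [0.6745, -0.1196, 0.0371]
eef_rot: [0.733, 0.681, -0.0, 0.0]
contact_force: [0.5, -0.6, -0.1]
opening: 0.444
```

Emit:
{"method": "send_rows", "body": {
  "moves": [0, 0, 0, 0, 0, 0, 0, 0, 0, 0, 0, 0, 0, 0, 0, 0, 0, 0, 0, 0, 0, 0, 0, 0, 0, 0, 0, 0, 0, 0]
}}

```text
clock: 28.28
tool_pos: [0.6745, -0.1196, 0.0371]
eef_rot: [0.733, 0.681, -0.0, 0.0]
contact_force: [0.7, -0.5, -0.1]
opening: 0.398
```

```bash
python3 go.py 674,-119.5,136.5,85.8
```

```text
t 28.28 pos [ 674.5 -119.6   37.1] op 35.0 F [ 0.7 -0.5 -0.1]
yaw 85.8 q7 -0.35
674,-119.5,136.5,85.8 -> [ 0.0001 -0.0006 -0.0994] rot [-0.02  0.03  0.  ]
```

Emit:
{"method": "send_rows", "body": {
  "moves": [0, 0, -0.008, 0, 0, 0, 0, 0, -0.025, 0, 0, 0, 0, 0, -0.055, 0, 0, 0, 0, 0, -0.08, 0, 0, 0, 0, 0, -0.09, 0, 0, 0]
}}

```text
clock: 28.7
tool_pos: [0.6763, -0.1195, 0.1311]
eef_rot: [0.733, 0.681, 0.002, 0.002]
contact_force: [0.1, 0.9, -1.1]
opening: 0.403
```

```bash
python3 go.py 570.5,-322.3,125,76.05
```

```text
t 28.7 pos [ 676.3 -119.5  131.1] op 35.5 F [ 0.1  0.9 -1.1]
yaw 85.79 q7 -0.31
570.5,-322.3,125,76.05 -> [-0.21   -0.0907  0.0057] rot [ 0.28 -0.01  9.74]
```

Emit:
{"method": "send_rows", "body": {
  "moves": [-0.015, -0.006, 0, 0, 0, 1, -0.04, -0.017, 0, 0, 0, 2.5, -0.07, -0.03, 0, 0, 0, 4, -0.1, -0.043, 0, 0, 0, 5.5, -0.13, -0.056, 0, 0, 0, 7]
}}

```text
clock: 29.12
tool_pos: [0.6081, -0.2475, 0.1292]
eef_rot: [0.774, 0.634, 0.0, 0.001]
contact_force: [0.9, 0.7, -1.9]
opening: 0.409
```

```bash
python3 go.py 570.5,-322.3,110,76.05
```

```text
t 29.12 pos [ 608.1 -247.5  129.2] op 36.0 F [ 0.9  0.7 -1.9]
yaw 78.65 q7 -0.24
570.5,-322.3,110,76.05 -> [-0.0807 -0.0221  0.0192] rot [0.08 0.04 2.6 ]
```

Emit:
{"method": "send_rows", "body": {
  "moves": [-0.03, -0.008, 0.002, 0, 0, 1, -0.055, -0.015, 0.008, 0, 0, 2, -0.071, -0.019, 0.015, 0, 0, 2.5, -0.079, -0.022, 0.022, 0.1, 0, 2.6, -0.081, -0.022, 0.026, 0.1, 0, 2.6]
}}

```text
clock: 29.53
tool_pos: [0.5682, -0.3242, 0.1011]
eef_rot: [0.789, 0.615, -0.002, -0.001]
contact_force: [0.2, -0.7, -3.5]
opening: 0.402
```

```bash
python3 go.py 570.5,-322.3,41.1,76.05; python3 -c "
from h import *
s=snap('side','s11.png'); i=s['image'][100:220,200:360]; cv2.imwrite('pics/s11c.png',cv2.resize(i[...,::-1],None,fx=4,fy=4,interpolation=cv2.INTER_CUBIC))"
```

```text
t 29.53 pos [ 568.2 -324.2  101.1] op 35.4 F [ 0.2 -0.7 -3.5]
yaw 75.9 q7 -0.18
570.5,-322.3,41.1,76.05 -> [0.0025 0.002  0.06  ] rot [-0.22  0.07 -0.15]
```

View pics/s11c.png

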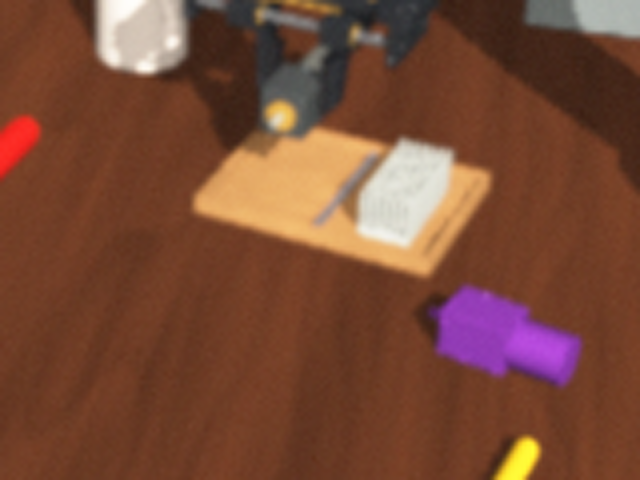

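```bash
python3 -c "
from h import *
import pickle
s=pickle.load(open('first.pkl','rb'))[1]
W,u,v=cloud(s); m=(u>222)&(u<250)&(v>82)&(v<120)&(W[:,2]>.02); P=W[m]; print(P.min(0),P.max(0),np.percentile(P,[5,50,95],axis=0))
s=imaging.snapshot('side'); W,u,v=cloud(s); hsv=cv2.cvtColor(s['image'],cv2.COLOR_RGB2HSV)[v,u]
m=(u>262)&(u<288)&(v>110)&(v<135); P=W[m]; 
print(len(P),np.percentile(P,[1,5,50,95],axis=0).round(4))"
```

```text
[ 0.69791006 -0.56353064  0.02018643] [ 0.77782787 -0.44976912  0.09222309] [[ 0.70322426 -0.55707263  0.02526474]
 [ 0.73636213 -0.48833314  0.06577912]
 [ 0.771073   -0.46137668  0.08820692]]
599 [[ 0.5354 -0.5611 -0.004 ]
 [ 0.5399 -0.54   -0.002 ]
 [ 0.5681 -0.3158  0.0908]
 [ 0.6104 -0.282   0.1225]]
```

Emit:
{"method": "send_rows", "body": {
  "moves": [0.002, 0.002, 0.008, -0.2, 0, -0.1, 0.002, 0.002, 0.022, -0.2, 0, -0.1, 0.002, 0.002, 0.038, -0.2, 0, -0.1, 0.002, 0.002, 0.049, -0.2, 0, -0.1, 0.002, 0.002, 0.053, -0.2, 0, -0.1]
}}

```text
clock: 30.05
tool_pos: [0.5722, -0.3173, 0.0461]
eef_rot: [0.786, 0.618, 0.0, -0.002]
contact_force: [-0.7, 0.5, -2.5]
opening: 0.403
```

```bash
python3 go.py 570.5,-322.3,41.1,76.05
```

```text
t 30.05 pos [ 572.2 -317.3   46.1] op 35.5 F [-0.7  0.5 -2.5]
yaw 76.35 q7 -0.21
570.5,-322.3,41.1,76.05 -> [-0.0052 -0.0004  0.0049] rot [-0.13 -0.16  0.31]
```

Emit:
{"method": "send_rows", "body": {
  "moves": [-0.002, 0, 0.001, 0, -0.1, 0.2, -0.003, 0, 0.003, 0, -0.1, 0.3, -0.003, 0, 0.005, 0, -0.1, 0.3, -0.003, 0, 0.005, 0, -0.1, 0.3, -0.003, 0, 0.005, 0, -0.1, 0.3]
}}

```text
clock: 30.47
tool_pos: [0.5718, -0.3205, 0.0416]
eef_rot: [0.788, 0.616, -0.0, -0.001]
contact_force: [-0.4, 1.0, -2.4]
opening: 0.403
```

```bash
python3 go.py 570.5,-322.3,41.1,76.05
```

```text
t 30.47 pos [ 571.8 -320.5   41.6] op 35.5 F [-0.4  1.  -2.4]
yaw 76.04 q7 -0.21
570.5,-322.3,41.1,76.05 -> [-0.0021 -0.0008  0.0005] rot [-0.08 -0.05 -0.01]
```

Emit:
{"method": "send_rows", "body": {
  "moves": [0, 0, 0.0005, 0, 0, 0, 0, 0, 0.001, 0, 0, 0, 0, 0, 0.001, 0, 0, 0, 0, 0, 0.001, 0, 0, 0, 0, 0, 0.001, 0, 0, 0]
}}

```text
clock: 30.88
tool_pos: [0.5721, -0.3207, 0.0411]
eef_rot: [0.788, 0.616, 0.0, -0.0]
contact_force: [-0.8, 0.0, 2.7]
opening: 0.407
```

Emit:
{"method": "send_rows", "body": {
  "moves": [0, 0, 0, 0, 0, 0, 0, 0, 0, 0, 0, 0, 0, 0, 0, 0, 0, 0, 0, 0, 0, 0, 0, 0, 0, 0, 0, 0, 0, 0],
  "claw": -0.2
}}

```text
clock: 31.3
tool_pos: [0.572, -0.3206, 0.041]
eef_rot: [0.788, 0.616, 0.0, -0.0]
contact_force: [-0.2, 0.4, 0.8]
opening: 0.597
```

Emit:
{"method": "send_rows", "body": {
  "moves": [0, 0, -0.01, 0, 0, 0, 0, 0, -0.03, 0, 0, 0, 0, 0, -0.06, 0, 0, 0, 0, 0, -0.085, 0, 0, 0, 0, 0, -0.1, 0, 0, 0]
}}

```text
clock: 31.72
tool_pos: [0.5734, -0.3211, 0.1447]
eef_rot: [0.788, 0.616, 0.001, 0.001]
contact_force: [0.5, -0.4, -0.4]
opening: 0.6
```

```bash
python3 go.py 400,-450,240,50
```

```text
t 31.72 pos [ 573.4 -321.1  144.7] op 52.8 F [ 0.5 -0.4 -0.4]
yaw 76.04 q7 -0.16
400,-450,240,50 -> [-0.167  -0.1369 -0.0959] rot [ 0.2  -0.05 26.04]
```

Everything is placed. I'll move the arm clear towards the start pose so the camera can check.

Emit:
{"method": "send_rows", "body": {
  "moves": [0, 0, -0.03, 0, 0, 2, -0.02, -0.017, -0.06, 0, 0, 6, -0.045, -0.037, -0.08, 0, 0, 11, -0.07, -0.057, -0.095, 0, 0, 15, -0.095, -0.077, -0.1, 0, 0, 19]
}}

```text
clock: 32.13
tool_pos: [0.4757, -0.3958, 0.2481]
eef_rot: [0.879, 0.476, 0.003, 0.004]
contact_force: [0.4, -0.9, -0.1]
opening: 0.6
```

```bash
python3 go.py 300,-540,250,35
```

```text
t 32.13 pos [ 475.7 -395.8  248.1] op 52.8 F [ 0.4 -0.9 -0.1]
yaw 56.87 q7 -0.22
300,-540,250,35 -> [-0.2168 -0.0683 -0.0027] rot [ 0.5  -0.16 21.87]
```

Emit:
{"method": "send_rows", "body": {
  "moves": [-0.036, -0.011, 0, 0, 0, 4, -0.072, -0.022, 0, 0, 0, 8, -0.108, -0.034, 0, 0, 0, 12, -0.14, -0.044, 0, 0, 0, 15, -0.16, -0.05, 0, 0, 0, 18]
}}

```text
clock: 32.55
tool_pos: [0.3418, -0.5053, 0.2482]
eef_rot: [0.944, 0.329, 0.002, 0.004]
contact_force: [1.0, -0.5, -0.7]
opening: 0.598
```

```bash
cat > fin.py <<'E'
from h import *
import pickle
s=snap('top','tf.png'); W,u,v=cloud(s)
i=s['image'][90:330,90:430]; cv2.imwrite('pics/tfc.png',cv2.resize(i[...,::-1],None,fx=2.3,fy=2.3,interpolation=cv2.INTER_CUBIC))
s2=snap('side','sf.png'); i=s2['image'][110:330,170:350]; cv2.imwrite('pics/sfc.png',cv2.resize(i[...,::-1],None,fx=3.3,fy=3.3,interpolation=cv2.INTER_CUBIC))
def fr(L,a):
    a=np.radians(a); ex=np.array([np.cos(a),np.sin(a)]); return np.array(L),ex,np.array([-ex[1],ex[0]])
LT=fr([.498,.290],11.25); ST=fr([.525,-.3113],-13.95)
def obj(n,c,rad,zl,zh,F=None):
    m=(np.hypot(W[:,0]-c[0],W[:,1]-c[1])<rad)&(W[:,2]>zl)&(W[:,2]<zh); P=W[m]; q=cv2.minAreaRect((P[:,:2]*1000).astype(np.float32))
    A=np.c_[P[:,:2]-P[:,:2].mean(0),np.ones(len(P))]; T=P
    for k in range(4):
        B=np.c_[T[:,:2]-P[:,:2].mean(0),np.ones(len(T))]; co=np.linalg.lstsq(B,T[:,2],rcond=None)[0]; d=T[:,2]-B@co; T=T[abs(d)<2*d.std()+1e-4]
    o=''
    if F: d=np.array(q[0])/1000-F[0]; o='local %.4f %.4f'%(d@F[1],d@F[2])
    print(n,len(P),np.round(q[0],1),np.round(q[1],1),round(q[2],1),'ztop',np.percentile(P[:,2],[5,50,95]).round(4),'slope',co[:2].round(3),o)
obj('hubup boss',(.438,.2634),.017,.035,.06,LT)
obj('hubdn',(.4736,.3028),.034,.035,.06,LT)
obj('small',(.5594,.3023),.032,.02,.05,LT)
obj('lhs',(.4796,-.2998),.055,.028,.06,ST)
obj('motor',(.572-.002,-.3287),.055,.022,.06,ST)
for S,n in((s,'now'),(pickle.load(open('first.pkl','rb'))[0],'then')):
    h=cv2.cvtColor(S['image'],cv2.COLOR_RGB2HSV); m=cv2.inRange(h,(40,60,30),(130,255,255)); k=np.zeros_like(m); k[150:200,170:235]=1; y,x=np.nonzero(m*k); print('board',n,len(x),x.mean(),y.mean())
E
python3 fin.py
```

```text
hubup boss 139 [436.9 262.5] [29.2 28.9] 53.6 ztop [0.041  0.0442 0.047 ] slope [ 0.001 -0.029] local -0.0653 -0.0151
hubdn 555 [474.  304.4] [60.7 61.6] 20.5 ztop [0.0404 0.0438 0.0467] slope [0.002 0.001] local -0.0207 0.0188
small 148 [554.8 303.9] [40.7 41. ] 10.8 ztop [0.0208 0.0304 0.0357] slope [-0.014 -0.022] local 0.0584 0.0025
lhs 533 [ 478.2 -299.9] [90.5 41.1] 76.0 ztop [0.029  0.0377 0.0423] slope [-0.03   0.001] local -0.0482 -0.0003
motor 589 [ 569.1 -324.5] [98.5 36.1] 76.6 ztop [0.0257 0.038  0.0419] slope [0.067 0.025] local 0.0460 -0.0022
board now 582 204.09106529209623 174.46391752577318
board then 583 204.15265866209262 174.46826758147512
```

```bash
echo
```

```text
(no output)
```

View pics/tfc.png

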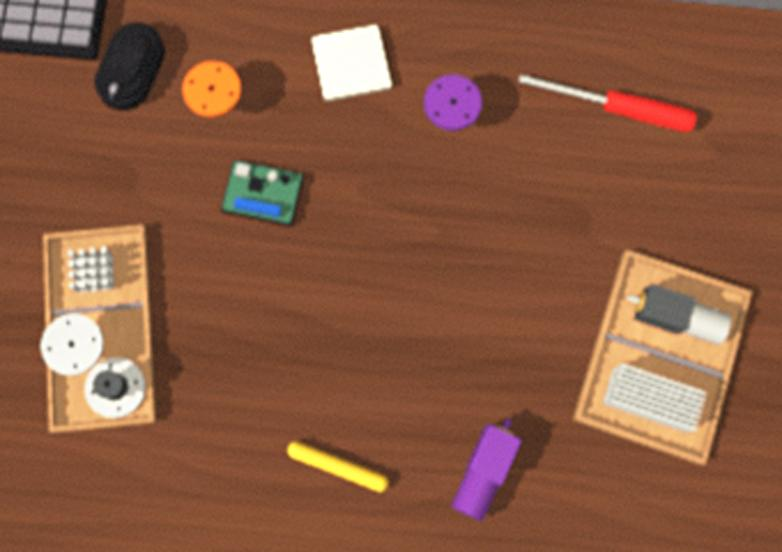

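View pics/sfc.png

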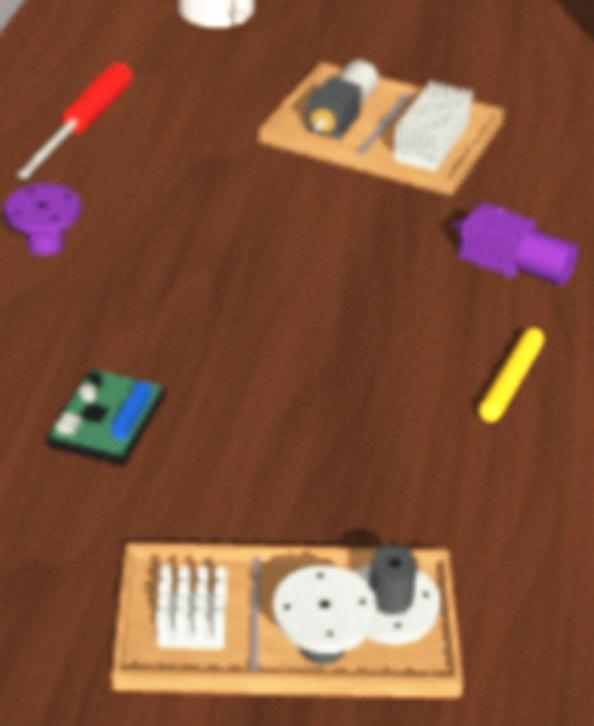

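All parts are in place and the board has not moved. However, hub_boss_down measures y = +18.8 mm against the 21 mm limit, which is too thin next to the 2 mm calibration error. There is plenty of time, so I'll regrip it and shift it 5 mm towards the middle.

```bash
python3 go.py 520,-100,150,47
```

```text
t 32.65 pos [ 341.2 -506.1  248. ] op 52.6 F [-0.2 -0.2 -0.8]
yaw 38.36 q7 -0.22
520,-100,150,47 -> [ 0.3922 -0.2083  0.0962] rot [ 0.47  0.05 -8.64]
```

Emit:
{"method": "send_rows", "body": {
  "moves": [0.02, -0.01, 0.003, 0, 0, 0, 0.053, -0.028, 0.01, 0, 0, -1, 0.087, -0.046, 0.018, 0, 0, -2, 0.121, -0.064, 0.027, 0, 0, -3, 0.155, -0.082, 0.036, 0, 0, -4],
  "claw": -1
}}

```text
clock: 33.07
tool_pos: [0.4137, -0.3429, 0.2117]
eef_rot: [0.932, 0.363, 0.002, 0.004]
contact_force: [1.2, -0.4, -0.3]
opening: 0.952
```

```bash
python3 go.py 520,-60,150,47
```

```text
t 33.07 pos [ 413.7 -342.9  211.7] op 83.8 F [ 1.2 -0.4 -0.3]
yaw 42.55 q7 -0.49
520,-60,150,47 -> [ 0.2695 -0.1371  0.0607] rot [ 0.53 -0.04 -4.45]
```

Emit:
{"method": "send_rows", "body": {
  "moves": [0.034, -0.017, 0.008, 0, 0, -1, 0.068, -0.034, 0.016, 0, 0, -2, 0.102, -0.052, 0.024, 0, 0, -3, 0.136, -0.069, 0.032, 0, 0, -4, 0.17, -0.087, 0.04, 0.3, 0, -4.4]
}}

```text
clock: 33.48
tool_pos: [0.4815, -0.1604, 0.1714]
eef_rot: [0.916, 0.4, 0.002, 0.001]
contact_force: [-0.5, 0.1, -0.1]
opening: 0.997
```

```bash
python3 go.py 473.6,302.8,150,47
```

```text
t 33.48 pos [ 481.5 -160.4  171.4] op 87.8 F [-0.5  0.1 -0.1]
yaw 47.18 q7 -0.79
473.6,302.8,150,47 -> [ 0.3343 -0.3208  0.0208] rot [ 0.24 -0.13  0.18]
```

Emit:
{"method": "send_rows", "body": {
  "moves": [0.026, -0.025, 0, 0, 0, 0, 0.053, -0.051, 0, 0, 0, 0, 0.08, -0.077, 0, 0, 0, 0, 0.107, -0.103, 0, 0, 0, 0, 0.134, -0.129, 0, 0, 0, 0]
}}

```text
clock: 33.9
tool_pos: [0.4777, 0.0293, 0.1717]
eef_rot: [0.916, 0.402, 0.002, 0.001]
contact_force: [0.5, -0.6, -0.3]
opening: 0.999
```

```bash
python3 go.py 473.6,302.8,150,47
```

```text
t 33.9 pos [477.7  29.3 171.7] op 88.0 F [ 0.5 -0.6 -0.3]
yaw 47.37 q7 -1.11
473.6,302.8,150,47 -> [ 0.1983 -0.1884  0.0217] rot [ 0.21 -0.22  0.37]
```

Emit:
{"method": "send_rows", "body": {
  "moves": [0.027, -0.026, 0, 0, 0, 0, 0.054, -0.052, 0, 0, 0, 0, 0.081, -0.077, 0, 0, 0, 0, 0.107, -0.102, 0, 0, 0, 0, 0.13, -0.123, 0, 0, 0, 0]
}}

```text
clock: 34.32
tool_pos: [0.4739, 0.2133, 0.1723]
eef_rot: [0.915, 0.404, 0.003, -0.0]
contact_force: [0.0, -0.3, 0.2]
opening: 1.002
```

```bash
python3 go.py 473.6,302.8,130,47
```

```text
t 34.32 pos [473.9 213.3 172.3] op 88.2 F [ 0.  -0.3  0.2]
yaw 47.68 q7 -1.37
473.6,302.8,130,47 -> [ 0.0657 -0.0605  0.0426] rot [ 0.1  -0.33  0.68]
```

Emit:
{"method": "send_rows", "body": {
  "moves": [0.025, -0.023, 0.005, 0, 0, 0.3, 0.045, -0.041, 0.015, 0, -0.1, 0.5, 0.058, -0.053, 0.027, 0.1, -0.3, 0.7, 0.064, -0.059, 0.037, 0.1, -0.3, 0.7, 0.065, -0.06, 0.042, 0.1, -0.3, 0.7]
}}

```text
clock: 34.73
tool_pos: [0.4718, 0.3051, 0.1297]
eef_rot: [0.916, 0.401, -0.0, -0.001]
contact_force: [0.2, 0.1, 0.4]
opening: 0.998
```

```bash
python3 go.py 473.6,302.8,46,47
```

```text
t 34.73 pos [471.8 305.1 129.7] op 87.8 F [0.2 0.1 0.4]
yaw 47.29 q7 -1.48
473.6,302.8,46,47 -> [-0.0005  0.0031  0.0837] rot [-0.13 -0.05  0.29]
```

Emit:
{"method": "send_rows", "body": {
  "moves": [0, 0.002, 0.005, 0, 0, 0.2, 0, 0.003, 0.018, 0, 0, 0.3, 0, 0.003, 0.034, 0, 0, 0.3, 0, 0.003, 0.043, 0, 0, 0.3, 0, 0.003, 0.045, 0, 0, 0.3]
}}

```text
clock: 35.15
tool_pos: [0.4734, 0.3009, 0.0833]
eef_rot: [0.917, 0.398, -0.002, -0.001]
contact_force: [0.4, -0.4, -1.0]
opening: 0.997
```

```bash
python3 go.py 473.6,302.8,46,47
```

```text
t 35.15 pos [473.4 300.9  83.3] op 87.8 F [ 0.4 -0.4 -1. ]
yaw 46.88 q7 -1.49
473.6,302.8,46,47 -> [ 0.0016 -0.001   0.0373] rot [-0.13  0.16 -0.12]
```

Emit:
{"method": "send_rows", "body": {
  "moves": [0.001, -0.001, 0.004, 0, 0, 0, 0.0015, -0.001, 0.014, -0.1, 0.2, 0, 0.0015, -0.001, 0.026, -0.1, 0.2, 0, 0.0015, -0.001, 0.034, -0.1, 0.2, 0, 0.0015, -0.001, 0.0365, -0.1, 0.2, 0]
}}

```text
clock: 35.57
tool_pos: [0.4728, 0.3023, 0.0452]
eef_rot: [0.917, 0.398, -0.001, -0.0]
contact_force: [-0.8, -0.7, -1.1]
opening: 1.003
```

```bash
python3 go.py 473.6,302.8,46,47
```

```text
t 35.57 pos [472.8 302.3  45.2] op 88.2 F [-0.8 -0.7 -1.1]
yaw 46.9 q7 -1.5
473.6,302.8,46,47 -> [ 0.001   0.0002 -0.0008] rot [-0.06  0.09 -0.1 ]
```

Emit:
{"method": "send_rows", "body": {
  "moves": [0.001, 0, -0.0005, 0, 0, 0, 0.001, 0, -0.0005, 0, 0, 0, 0.001, 0, -0.0005, 0, 0, 0, 0.001, 0, -0.0005, 0, 0, 0, 0.001, 0, -0.0005, 0, 0, 0],
  "claw": 1,
  "grip_force": 30
}}

```text
clock: 35.98
tool_pos: [0.4737, 0.3031, 0.0461]
eef_rot: [0.917, 0.398, -0.001, -0.0]
contact_force: [-0.1, -1.0, -1.1]
opening: 0.65
```

Emit:
{"method": "send_rows", "body": {
  "moves": [0, 0, 0, 0, 0, 0, 0, 0, 0, 0, 0, 0, 0, 0, 0, 0, 0, 0, 0, 0, 0, 0, 0, 0, 0, 0, 0, 0, 0, 0]
}}

```text
clock: 36.4
tool_pos: [0.4737, 0.3031, 0.0461]
eef_rot: [0.917, 0.398, -0.001, -0.0]
contact_force: [0.5, -1.0, -2.0]
opening: 0.641
```

```bash
python3 go.py 474.6,297.9,50,47
```

```text
t 36.4 pos [473.7 303.1  46.1] op 56.4 F [ 0.5 -1.  -2. ]
yaw 46.89 q7 -1.5
474.6,297.9,50,47 -> [-0.0031  0.0042 -0.0039] rot [-0.05  0.06 -0.11]
```

Gripped. I'll lift 4 mm, shift it, then lower.

Emit:
{"method": "send_rows", "body": {
  "moves": [0, 0, -0.002, 0, 0, 0, 0, 0, -0.004, 0, 0, 0, -0.001, 0.0015, -0.004, 0, 0, 0, -0.002, 0.003, -0.004, 0, 0, 0, -0.003, 0.004, -0.004, 0, 0, 0]
}}

```text
clock: 36.82
tool_pos: [0.4747, 0.2977, 0.0501]
eef_rot: [0.917, 0.398, -0.001, -0.0]
contact_force: [0.2, -0.6, -2.3]
opening: 0.644
```

```bash
python3 go.py 474.6,297.9,45.9,47
```

```text
t 36.82 pos [474.7 297.7  50.1] op 56.7 F [ 0.2 -0.6 -2.3]
yaw 46.88 q7 -1.49
474.6,297.9,45.9,47 -> [ 0.0001 -0.0002  0.0042] rot [-0.03  0.06 -0.12]
```

Emit:
{"method": "send_rows", "body": {
  "moves": [0, 0, 0.001, 0, 0, 0, 0, 0, 0.0025, 0, 0, 0, 0, 0, 0.004, 0, 0, 0, 0, 0, 0.0045, 0, 0, 0, 0, 0, 0.0045, 0, 0, 0]
}}

```text
clock: 37.23
tool_pos: [0.4746, 0.2978, 0.0454]
eef_rot: [0.917, 0.398, -0.001, -0.0]
contact_force: [-0.7, 0.5, -2.4]
opening: 0.641
```

Emit:
{"method": "send_rows", "body": {
  "moves": [0, 0, 0, 0, 0, 0, 0, 0, 0, 0, 0, 0, 0, 0, 0, 0, 0, 0, 0, 0, 0, 0, 0, 0, 0, 0, 0, 0, 0, 0],
  "claw": -0.85
}}

```text
clock: 37.65
tool_pos: [0.4747, 0.2979, 0.0456]
eef_rot: [0.917, 0.398, -0.001, -0.0]
contact_force: [0.1, 0.5, 1.0]
opening: 0.926
```

Emit:
{"method": "send_rows", "body": {
  "moves": [0, 0, -0.008, 0, 0, 0, 0, 0, -0.025, 0, 0, 0, 0, 0, -0.055, 0, 0, 0, 0, 0, -0.085, 0, 0, 0, 0, 0, -0.1, 0, 0, 0]
}}

```text
clock: 38.07
tool_pos: [0.476, 0.2986, 0.1491]
eef_rot: [0.917, 0.398, 0.002, -0.001]
contact_force: [-0.1, 0.1, -0.3]
opening: 0.927
```

```bash
python3 go.py 480,50,170,47
```

```text
t 38.07 pos [476.  298.6 149.1] op 81.6 F [-0.1  0.1 -0.3]
yaw 46.87 q7 -1.48
480,50,170,47 -> [-0.1786  0.1729 -0.0214] rot [ 0.02 -0.19 -0.13]
```

Emit:
{"method": "send_rows", "body": {
  "moves": [-0.02, 0.02, -0.005, 0, 0, 0, -0.045, 0.044, -0.01, 0, 0, 0, -0.071, 0.069, -0.015, 0, 0, 0, -0.098, 0.095, -0.02, 0, 0, 0, -0.12, 0.116, -0.02, 0, 0, 0]
}}

```text
clock: 38.48
tool_pos: [0.4787, 0.1288, 0.1702]
eef_rot: [0.918, 0.397, 0.002, 0.0]
contact_force: [0.4, 0.1, 0.0]
opening: 0.924
```

Emit:
{"method": "send_rows", "body": {
  "moves": [-0.025, 0.025, 0, 0, 0, 0, -0.05, 0.05, -0.01, 0, 0, 0, -0.07, 0.07, -0.02, 0, 0, 0, -0.085, 0.085, -0.03, 0, 0, 0, -0.09, 0.09, -0.03, 0, 0, 0]
}}

```text
clock: 38.9
tool_pos: [0.4831, -0.0029, 0.202]
eef_rot: [0.919, 0.394, 0.003, 0.002]
contact_force: [0.1, 0.2, -0.7]
opening: 0.92
```

Emit:
{"method": "send_rows", "body": {
  "moves": [0, 0, 0, 0, 0, 0, 0, 0, 0, 0, 0, 0, 0, 0, 0, 0, 0, 0, 0, 0, 0, 0, 0, 0, 0, 0, 0, 0, 0, 0]
}}

```text
clock: 39.32
tool_pos: [0.483, -0.0012, 0.2016]
eef_rot: [0.919, 0.395, 0.003, 0.001]
contact_force: [-0.7, 0.0, 0.1]
opening: 0.924
```

```bash
python3 fin.py
```

```text
hubup boss 141 [436.6 262.3] [28.2 29.4] 40.8 ztop [0.0398 0.0437 0.0467] slope [0.022 0.022] local -0.0656 -0.0152
hubdn 552 [474.3 299.5] [61.1 61.3] 21.6 ztop [0.0401 0.0436 0.047 ] slope [0.01  0.001] local -0.0214 0.0139
small 145 [555.5 303.9] [41.2 41. ] 11.7 ztop [0.0226 0.0305 0.0353] slope [-0.019  0.015] local 0.0591 0.0024
lhs 513 [ 477.8 -299.6] [91.  40.9] 76.7 ztop [0.0297 0.0383 0.0422] slope [-0.002  0.001] local -0.0487 -0.0000
motor 585 [ 568.9 -323.6] [98.2 35.5] 77.4 ztop [0.0267 0.0382 0.0421] slope [0.037 0.033] local 0.0456 -0.0014
board now 583 204.0926243567753 174.3927958833619
board then 583 204.15265866209262 174.46826758147512
```

```bash
echo
```

```text
(no output)
```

View pics/tfc.png

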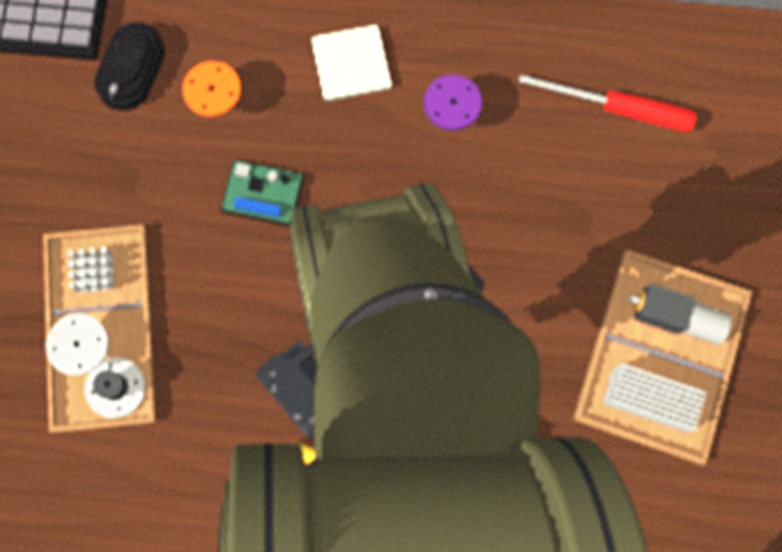

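View pics/sfc.png

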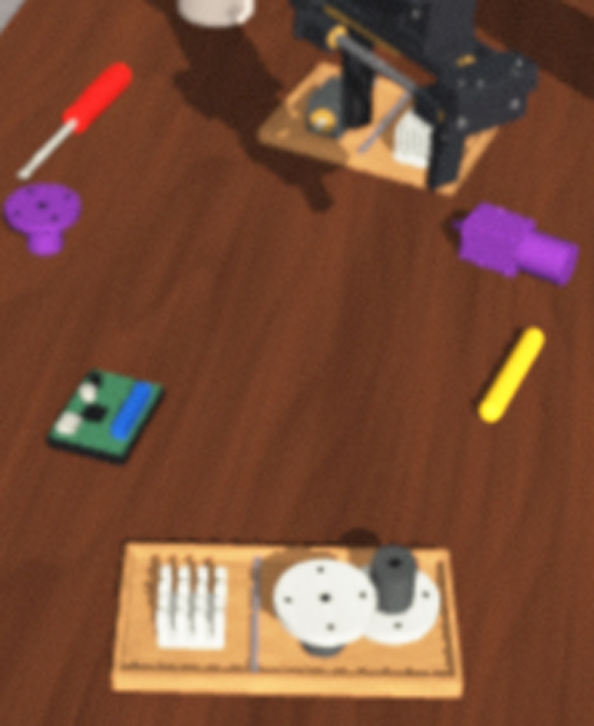

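```bash
python3 -c "
from plant import r
print(r.finish_job())"
```

```text
the job is handed in; nothing more can be done
None
```

Both kits are made up and I handed the job in at about 39 s of the 115 s allowed. The hand-in reports no verdict, so this rests on my own last camera checks.

| Part | Position in tray frame (mm) | Allowed |
|---|---|---|
| hub_boss_up | x -66, y -15 | x -73 to -11, y ±21 |
| hub_boss_down | x -21, y +14 | x -73 to -11, y ±21 |
| small heat sink | x +59, y +2 | x 38 to 86, y ±34 |
| long heat sink | x -49, y 0 | x -77 to -17, y ±30 |
| gear motor | x +46, y within about 10 of centre | x 17 to 77, y ±30 |

- **Hubs:** the axes are about 53 mm apart, under the 61.5 mm limit.
- **Height and tilt:** the tops stand at the heights expected for parts sitting on the tray floor. Fitted slopes are at most about 0.04, though the fits for the round motor and the small pins are noisy.
- **Circuit board:** it moved less than 0.1 pixel in the top view.
- **Arm:** it ended about 0.2 m up and clear of everything.

- **Odd reading:** when I gripped hub_boss_down's rim, the gripper read about 56 mm instead of 62 mm. I did not find the cause, but pictures and depth showed the hub level and centred both on the desk and in the air.
- **Correction made:** I first set hub_boss_down at y +19 mm, only about 2 mm inside its limit. I gripped it again and moved it 5 mm towards the middle.

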